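Pack a blood-tube rack tight in its transport tray

ROBOT

A 6-joint arm with a two-finger parallel gripper is mounted at the origin on the work surface. World frame = base frame: x ahead of the robot, y to its left, z up, the work surface at z = 0. Lengths are in m, angles in rad, forces in N, time in s.
With the tool pointing down it reaches from about 0.225 to 0.875 m from the base axis. Payload 3.4 kg.
Tool frame: the origin (TCP) lies on the centre line of the jaws, within the pads' length; the fingertips stand 14 mm ahead of it and the grasp point (between the pads) lies 5 mm behind it; z points along the fingers, y is the direction in which the jaws open and shut (so a half turn about z gives the same grasp; the last joint's range is limited). The gripper opens to 85 mm and grips with 20 to 120 N. Pads are 22 mm wide; open, the fingers measure 114 mm over their backs; the gripper's body (76 mm by 85 mm) begins 54 mm behind the grasp point. The pads swing forward as they close: fully open they stand 13 mm farther back than shut.
Start: joints at [1.074, 0.276, 1.505, -0, 1.361, -0.121], TCP at [0.211, 0.535, 0.245] pointing down, gripper open.
Joint ranges: [-2.89, 2.89], [-0.75, 2.08], [0.22, 2.7], [-1.18, 4.32], [0.11, 2.71], [-2.7, 2.7]. Speed limits (rad/s): [2.57, 2.57, 3.14, 3.14, 3.14, 3.14].

INTERFACE

Orientations are given as a 3x3 rotation matrix whose columns are the frame's x, y, z axes.
In Python, from rig import r gives the robot as it stands. The module is installed in compiled form; this text tells all that it offers.
- The arm moves only by the tool step_arm, never from a script. Its argument "rows" is a list of rows, each a list of 6 numbers: the shift along the tool's x, y, z as a fraction of full scale, then the turn, a rotation vector about the tool's x, y, z as a fraction of full scale. In form: [[x, y, z, ax, ay, az], ...]. A call has 1 to 20 rows; each row is the pose to reach, as a shift and turn from the pose commanded when the call began, along the tool's axes at that moment, turning the shorter way round; what a row does not reach only later rows make up. Full scale, the value 1, is 0.2 m for a shift and 180 degrees for a turn. A row lasts 1/12 s, in which the tool goes at most 41.7 mm and 7.16 degrees, less where a joint would pass 70% of its speed; a pose out of reach is approached as far as the arm can. A call with a number of a shift or a turn outside -1 to 1 is refused whole. A call with a gripper value outside its range is refused whole. "claw" is the closure, from -1 (fully open) to 1 (shut), so that 0 is half open, set as the call begins (left out, the last holds). The fingers move at their own pace and stop on an object; "grip_force" is the grip in N (left out, the last holds). Time passes only in rows, so rows that repeat a pose let the fingers close. It gives the time, the measured TCP pose, the force and the opening at its end, in the units of the state.
- r.observe(): the state, without advancing time (a new reading comes with each control period).
- r.snapshot(name): name is "scene" or "top"; returns a dict with "img" (384x512x3 uint8, red, green, blue), "range_z" (384x512 float32, m along the optical axis (not along the pixel's ray), 0 where there is no reading), "fx", "fy", "cx", "cy" (pixels), "D" ([k1, k2, p1, p2, k3] as OpenCV has them; the pictures are not rectified), "position" and "rotation" of the camera in the world. Camera axes: x right, y down, z forward; pixel columns grow to the right and rows downward; lengths in m; the calibration is good to about 2 mm. A picture is of the moment at which its call begins.
- r.sign_off(): hands the job in, once; it reports no verdict.
Trained networks look in the newest picture that a camera, given by its name, has taken for a name from the list of things; names that differ only in an ending like _2 or _b are one class to them, and where a whole thing is asked for, a point or a joint stands for the part that bears it (a point fixed in the world has none). Each returns a list of dicts, best first, with "confidence" (0 to 1); they miss things now and then, are a little off and sometimes report something else, mostly with a low value. They report only what shows in the picture. A call takes as long as a camera call. They do not tell look-alikes from the thing itself.
- r.outline_of(name, camera): "region" (384x512 bool, what is visible of it) and "bbox" ([left, top, right, bottom] in pixels, round what is visible of it).
- r.place_of(name, camera): "centre" ([column, row] in pixels: a listed point, or the origin of a listed thing).
The state is a dict: "t": time; "q": joint angles; "dq": joint speeds; "joint_efforts": joint torques, N m; "eef_pos": TCP position; "tcp_rot": TCP orientation; "contact_force": force on the tool from outside, world axes, zero at the start; "ft_torque": the same for the moment, N m; "opening": finger opening in m.
Only numpy, scipy, OpenCV 4.12 (cv2) and the standard library are available. Lean on these libraries where they do the work, as an engineer would, in place of code of your own. Each camera call takes 0.05 s, during which the arm holds its last target. There are 200 camera calls.

TASK

Pull the white tube rack by its handle away from the dark end plate until you feel it come fully home against the tray's stop. Then stand as many of the blue flat spacers as needed (one or two) in the gap between rack and end plate, upright on the tray floor, and push the orange wedge down into what is left of the gap until it jams tight clear of the tray floor. Finish while still gripping the wedge and pressing it down firmly; leave an unneeded spacer in its holder and everything else on the table alone.

Things in the scene. Friction and masses are not known exactly. Their poses are not given: they have to be found in the camera images.
- tray: grey transport tray fixed to the table, 130 (x) x 290 (y, -95 to +195), floor 5 thick, 10 high lips on both long sides (120 apart inside), stop wall at +y end. Origin at table height, mid width, directly under the rack's slot face when the rack is fully home; y points from the gap to the stop, z up. Gap with the rack home: 24 to 41 mm, different every time
- rack: white rack of purple and red capped tubes, 110 (x) x 170 (y) x 70 high, slides along tray y only (friction about 4 N), axes as the tray. Origin at the bottom of its slot face, mid width, 5 above the table; it extends to y = +170. The origin's tray y is 0 when home, -8 to -18 at the start. Slot face top is 75 above the table; tubes start 42 behind it, caps end 126 above the table
- rack_handle (a point): middle of the rack's carry handle: a bare aluminium bar 12 in diameter along x, 98 clear between its end posts, 165 above the table, at x = 0, y = +100 from the rack's origin; moves with the rack
- end_plate: dark steel end plate, fixed, 120 (x) x 12 (y) x 70 high, axes parallel to the tray's. Origin at the centre of its underside, 5 above the table; its slot face (towards the rack) is at its own y = +6, its top 75 above the table. A spacer standing well off it leans over when the wedge is pressed in; one standing close to it stays upright
- holder: white holder fixed to the table, 115 (x) x 165 (y) x 33 high, three open pockets at y = -48, 0, +48, each 14 wide (y), 25 deep, floor 8 above the table. Origin at the centre of its underside. Which piece stands in which pocket varies; the pieces stand with axes parallel to the holder's
- spacer_a: blue flat spacer, upright in a holder pocket: body 90 (x) x 10 (y) x 70 (z), grip tab on top 20 (x) x 10 (y) x 42 high (total 112), centred at x = +34, y = 0; 60 g. Origin: centre of the underside, z up. Both spacers are the same part, turned half round; in the gap, keep their tabs at opposite ends so that the fingers and the wedge's middle tab have room
- spacer_b: blue flat spacer, upright in a holder pocket: body 90 (x) x 10 (y) x 70 (z), grip tab on top 20 (x) x 10 (y) x 42 high (total 112), centred at x = -34, y = 0; 60 g. Origin: centre of the underside, z up. Both spacers are the same part, turned half round; in the gap, keep their tabs at opposite ends so that the fingers and the wedge's middle tab have room
- wedge: orange wedge, tip down in a holder pocket: body 90 (x) x 75 (z), tapering evenly along y from 26 thick on top to 6 at the tip: in a gap w wide it jams with its tip (w - 6) x 3.75 below the gap's top edges; suits w of 9 to 22, beyond that it hits the tray floor. Grip tab on top, centred, 20 (x) x 10 (y) x 42 high (total 117). About 100 g. Origin: centre of the tip's underside, z up
- tube_holder_1: bystander: small light-blue tube holder standing on its 32 flange, 70 high; origin underside
- tube_holder_2: bystander: small light-blue tube holder standing on its 32 flange, 70 high; origin underside
- tape_roll: bystander: white roll of tape lying flat, 90 diameter, 24 high; origin underside
- sanitiser: bystander: clear bottle with blue cap, 54 diameter, 130 high; origin underside
- scissors: bystander: scissors lying flat, 115 long, 8 high; origin near the finger loops
- steel_bowl: bystander: small steel bowl, 90 diameter, 35 high; origin underside
- swab_jar: bystander: glass jar with white cap, 60 diameter, 80 high; origin underside
Things that resemble listed ones, but are neither listed nor needed, are in the scene too. What is meant by the wedge is not green, and is the larger of those in its own colour.

How it is judged:
By the outcome, as a careful person would: the job done as asked, in the order asked, and still so for the second after the job is handed in, while the arm keeps its last pose, push and grip.
It also fails if it takes over 66 s, if anything falls off the work surface, if the arm or the gripper's body presses on something with over 40 N, if the wrist force passes 120 N, or if a joint passes its speed limit or range.

## Working session

There is one attempt and no reset: what is moved stays moved. The work goes in short steps, Python scripts to look and compute and a tool call to move; the robot and the scene stay as the last step left them, time stands still between calls to the robot, and variables do not carry over. Pictures are saved under pics/ and viewed, about 8 in all and at most 12, crops included, and the job is handed in when it is done.

Besides the shell and the picture viewer there is one more tool, called after "Call:" as a command line: name --pt "numbers of a row" for each row, then --argument value for the rest. step_arm: Moves the arm, as the interface text tells. Shift numbers are shares of 0.2 m and turn numbers shares of 180 degrees, none past 1 either way. Its arguments: {"type":"object","properties":{"rows":{"type":"array"},"claw":{"type":"number"},"grip_force":{"type":"number"}},"required":["rows"]}

```bash
mkdir -p pics
cat > h.py <<'E'
import numpy as np, cv2
from rig import r
def K(s): return np.array([[s['fx'],0,s['cx']],[0,s['fy'],s['cy']],[0,0,1.]])
def cloud(s):
    h,w=s['range_z'].shape
    u,v=np.meshgrid(np.arange(w),np.arange(h))
    p=cv2.undistortPoints(np.stack([u,v],-1).reshape(-1,1,2).astype(float),K(s),np.array(s['D'])).reshape(h,w,2)
    z=s['range_z'][...,None]
    P=np.concatenate([p*z,z],-1)@np.array(s['rotation']).T+np.array(s['position'])
    P[s['range_z']==0]=np.nan
    return P
def proj(s,X):
    R=np.array(s['rotation']);c=(np.atleast_2d(X)-s['position'])@R
    return cv2.projectPoints(c,np.zeros(3),np.zeros(3),K(s),np.array(s['D']))[0].reshape(-1,2)
def onplane(s,uv,z):
    p=cv2.undistortPoints(np.array(uv,float).reshape(-1,1,2),K(s),np.array(s['D'])).reshape(-1,2)
    d=np.c_[p,np.ones(len(p))]@np.array(s['rotation']).T; o=np.array(s['position'])
    return o+d*((z-o[2])/d[:,2])[:,None]
E
python3 - <<'E'
from h import *
np.set_printoptions(precision=3,suppress=True)
for c in ['scene','top']:
    s=r.snapshot(c); cv2.imwrite(f'pics/{c}.png',cv2.resize(s['img'],(800,600))[...,::-1])
    print(c,s['position'],s['rotation'],s['fx'])
    np.save(f'{c}.npy',s,allow_pickle=True)
    P=cloud(s)
    for n in ['tray','rack','rack_handle','end_plate','holder','spacer_a','wedge']:
        for d in r.outline_of(n,c)[:4]:
            m=d['region']; q=P[m]; q=q[~np.isnan(q[:,0])]
            print(n,round(d['confidence'],2),d['bbox'],np.median(q,0) if len(q) else '')
        print('   place',[(round(d['confidence'],2),np.round(d['centre'],1)) for d in r.place_of(n,c)[:4]])
o=r.observe();print(o)
E
```

```text
scene [1.353 0.33  1.013] [[-0.448  0.642 -0.622]
 [ 0.894  0.328 -0.305]
 [ 0.008 -0.693 -0.721]] 378.93688332018655
tray 0.9 [262.0, 183.9, 357.0, 256.4] [0.585 0.131 0.061]
   place [(0.9, array([295.5, 220.7]))]
rack 0.89 [279.7, 182.0, 343.0, 243.6] [0.582 0.129 0.068]
   place [(0.87, array([289.4, 212.9]))]
rack_handle 0.8 [280.7, 181.9, 345.3, 246.3] [0.586 0.128 0.067]
   place [(0.62, array([319.9, 189.3]))]
end_plate 0.65 [269.9, 195.3, 297.2, 220.2] [0.582 0.015 0.066]
   place [(0.81, array([282.8, 212.7])), (0.34, array([218.9, 232.2]))]
holder 0.8 [189.9, 177.3, 247.4, 205.7] [ 0.579 -0.217  0.03 ]
   place [(0.61, array([217.3, 186.1]))]
spacer_a 0.77 [196.5, 159.7, 219.0, 185.3] [ 0.543 -0.311  0.066]
spacer_a 0.75 [209.3, 159.8, 227.6, 187.0] [ 0.544 -0.262  0.069]
   place [(0.71, array([209.3, 177.2])), (0.57, array([217.9, 183.1]))]
wedge 0.8 [175.0, 187.6, 195.6, 212.3] [ 0.678 -0.313  0.046]
wedge 0.61 [217.7, 170.2, 239.7, 189.7] [ 0.554 -0.213  0.079]
wedge 0.57 [284.1, 169.7, 310.9, 187.1] [ 0.382 -0.018  0.02 ]
wedge 0.48 [225.2, 146.1, 240.7, 168.4] [ 0.39
[... 1355 characters left out ...]
, 348.0, 184.0] [ 0.663 -0.318  0.053]
wedge 0.59 [327.7, 239.5, 342.4, 251.3] [ 0.393 -0.292  0.057]
   place [(0.64, array([332.5, 245.4])), (0.61, array([316.8, 210. ])), (0.41, array([338.1, 174.3]))]
{'t': 1.5, 'q': array([ 1.074,  0.276,  1.505, -0.   ,  1.361, -0.121]), 'dq': array([ 0.   ,  0.003,  0.   ,  0.001, -0.002,  0.001]), 'joint_efforts': array([  0.   , -41.665, -24.61 ,  -0.   ,   0.   ,   0.   ]), 'eef_pos': array([0.211, 0.535, 0.245]), 'tcp_rot': array([[-0.93 ,  0.367,  0.   ],
       [ 0.367,  0.93 ,  0.   ],
       [-0.   ,  0.   , -1.   ]]), 'contact_force': array([ 0.158,  0.611, -0.431]), 'ft_torque': array([-0.028, -0.004,  0.006]), 'opening': 0.0855066714082608}
```

View pics/scene.png

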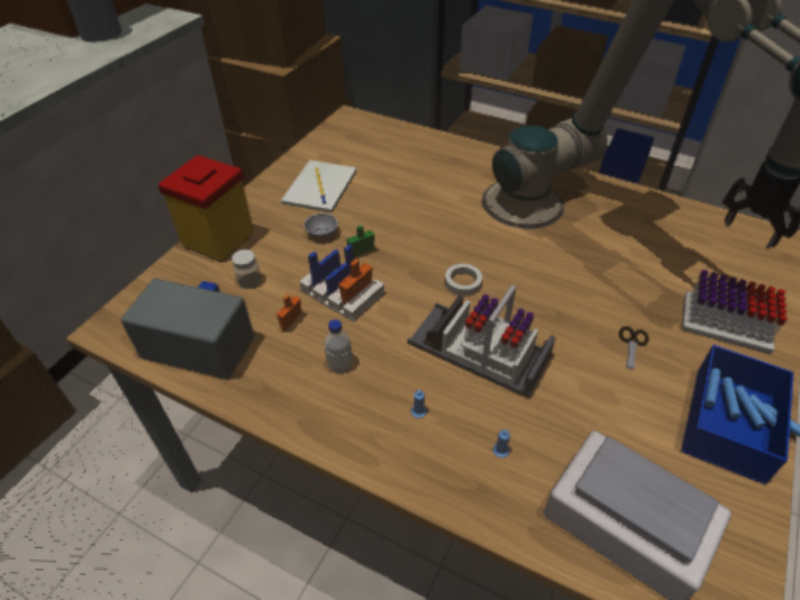

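View pics/top.png

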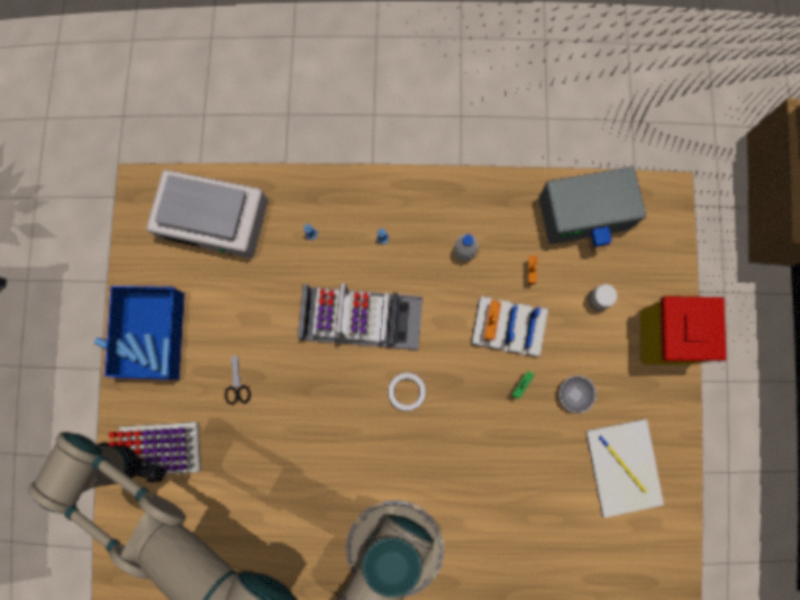

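The scene view shows the rack and tray at about (480,340), and the holder at (340,285). The holder has the orange wedge in the pocket nearest the tray and two blue spacers further off. The top view agrees: tray (360,320), holder (510,327), wedge (492,320).

Candidates for the wedge are orange in the holder (492,320), small orange on the table (532,268) and green (522,385). The larger orange one in the holder fits. Next I'll check it in a crop and fit the geometry to the depth data.

```bash
cat > fit.py <<'E'
from h import *
from scipy.optimize import least_squares
np.set_printoptions(precision=4,suppress=True)
def box(P,c,h):
    q=np.abs(P-np.array(c))-np.array(h)
    return np.linalg.norm(np.maximum(q,0),axis=1)+np.minimum(q.max(1),0)
def loc(P,x,y,a):
    c,s=np.cos(a),np.sin(a); d=P-[x,y,0]
    return np.c_[d[:,0]*c+d[:,1]*s,-d[:,0]*s+d[:,1]*c,d[:,2]]
mm=.001
def tray_sdf(P,p):
    L=loc(P,*p[:3]); g,off,dz=p[3:6]; L=L-[0,0,dz]
    B=[((0,50,2.5),(65,145,2.5)),((-62.5,50,7.5),(2.5,145,7.5)),((62.5,50,7.5),(2.5,145,7.5)),
       ((0,-g/mm-6,40),(60,6,35)),((0,off/mm+21,40),(55,21,35))]
    D=[box(L,np.array(c)*mm,np.array(h)*mm) for c,h in B]
    hb=np.hypot(L[:,1]-off-.1,L[:,2]-.165)-.006
    D.append(np.where(np.abs(L[:,0])<.045,hb,1))
    return np.min(np.abs(D),0)
def hold_sdf(P,p):
    L=loc(P,*p[:3]); L=L-[0,0,p[3]]
    D=[box(L,(0,c*mm,.0165),(.0575,hh*mm,.0165)) for c,hh in((-68.75,13.75),(-24,17),(24,17),(68.75,13.75))]
    for i,(k,s) in enumerate(KIND):
        ox,oy=p[4+2*i:6+2*i]; Q=L-[ox,oy+(i-1)*.048,.008]
        if k=='w':
            D.append(np.maximum(np.maximum(np.abs(Q[:,0])-.045,np.abs(Q[:,2]-.0375)-.0375),(np.abs(Q[:,1])-.003-Q[:,2]*10/75)))
            D.append(box(Q,(0,0,.096),(.01,.005,.021)))
        else:
            D+= [box(Q,(0,0,.035),(.045,.005,.035)),box(Q,(s*.034,0,.091),(.01,.005,.021))]
    return np.min(np.abs(D),0)
KIND=[('s',1),('s',-1),('w',0)]
def fit(f,P,p0,ls=.002):
    return least_squares(lambda p:f(P,p),p0,loss='soft_l1',f_scale=ls,x_scale=np.maximum(np.abs(p0),.01))
E
python3 - <<'E'
import fit; from fit import *
S={c:np.load(c+'.npy',allow_pickle=True).item() for c in('scene','top')}
a=cv2.resize(S['scene']['img'][135:265,165:365],(800,520),interpolation=cv2.INTER_CUBIC)
cv2.imwrite('pics/crop1.png',a[...,::-1])
C={c:cloud(S[c]).reshape(-1,3) for c in S}; C['both']=np.vstack(list(C.values()))
for c,P in C.items():
    P=P[~np.isnan(P[:,0])]
    L=loc(P,.547,.03,0)
    T=P[(abs(L[:,0])<.09)&(L[:,1]>-.12)&(L[:,1]<.21)&(P[:,2]>.003)&(P[:,2]<.2)]
    LL=loc(T,.547,.03,0); T=T[~((LL[:,1]>.038)&(LL[:,2]<.158)&(LL[:,2]>.02))]  # drop tubes etc.
    b=min((fit.fit(tray_sdf,T,[.547,.025,a0,g,-.012,0]) for a0 in(-.05,.05) for g in(.025,.035)),key=lambda s:s.cost)
    print(c,'tray',len(T),b.x,'yaw',np.degrees(b.x[2]),'med',np.median(tray_sdf(T,b.x)))
    L=loc(P,.535,-.262,0); H=P[(abs(L[:,0])<.085)&(abs(L[:,1])<.105)&(P[:,2]>.006)&(P[:,2]<.15)]
    for K_ in ([('s',1),('s',-1),('w',0)],[('s',-1),('s',1),('w',0)]):
        fit.KIND=K_
        b=min((fit.fit(hold_sdf,H,[.535,-.262,a0,0]+[0]*6) for a0 in(-.1,.1)),key=lambda s:s.cost)
        print('  hold',K_[0],len(H),b.cost,b.x,'yaw',np.degrees(b.x[2]),np.median(hold_sdf(H,b.x)))
E
```

```text
Traceback (most recent call last):
AttributeError: 'function' object has no attribute 'fit'
```

View pics/crop1.png

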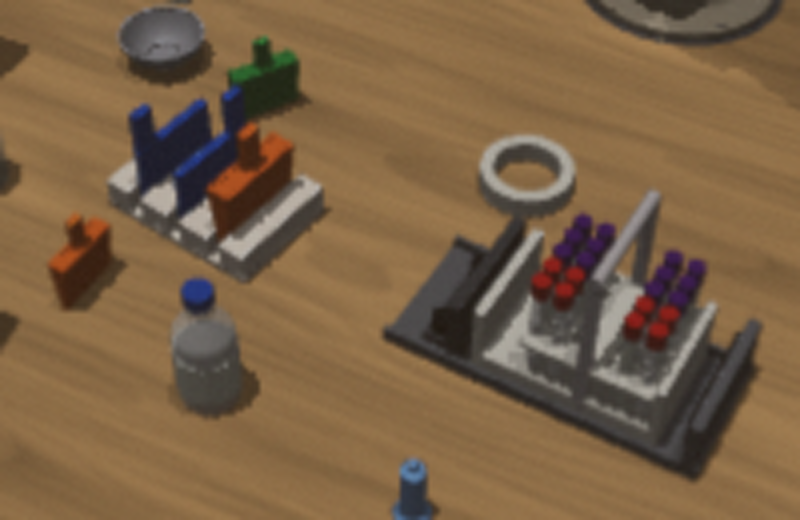

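The crop confirms it: the large orange wedge is in the holder at (250,175), and the small one is loose at (80,255). The spacer tabs are at opposite ends, (140,125) and (232,105). The rack's front wall is a thin plate, so I'll let its thickness vary in the fit.

```bash
sed -i "s/((0,off\/mm+21,40),(55,21,35))/((0,off\/mm+p[6]\/mm\/2,40),(55,p[6]\/mm\/2,35))/; s/^def fit(/def run(/" fit.py
cat > m1.py <<'E'
import fit; from fit import *
S={c:np.load(c+'.npy',allow_pickle=True).item() for c in('scene','top')}
C={c:cloud(S[c]).reshape(-1,3) for c in S}; C['both']=np.vstack(list(C.values()))
for c,P in C.items():
    P=P[~np.isnan(P[:,0])]
    L=loc(P,.547,.03,0)
    T=P[(abs(L[:,0])<.09)&(L[:,1]>-.12)&(L[:,1]<.21)&(P[:,2]>.003)&(P[:,2]<.2)]
    LL=loc(T,.547,.03,0); T=T[~((LL[:,1]>.01)&(LL[:,2]<.158)&(LL[:,2]>.02))]
    b=min((run(tray_sdf,T,[.547,.025,a0,g,-.012,0,.008]) for a0 in(-.05,.05) for g in(.025,.035)),key=lambda s:s.cost)
    print(c,'tray',len(T),b.x,'yaw',np.degrees(b.x[2]),'med',np.median(tray_sdf(T,b.x)))
    L=loc(P,.535,-.262,0); H=P[(abs(L[:,0])<.085)&(abs(L[:,1])<.105)&(P[:,2]>.006)&(P[:,2]<.15)]
    for K_ in ([('s',1),('s',-1),('w',0)],[('s',-1),('s',1),('w',0)]):
        fit.KIND=K_
        b=min((run(hold_sdf,H,[.535,-.262,a0,0]+[0]*6) for a0 in(-.1,.1)),key=lambda s:s.cost)
        print('  hold',K_[0],len(H),round(b.cost,6),b.x,'yaw',np.degrees(b.x[2]),np.median(hold_sdf(H,b.x)))
E
python3 m1.py
```

```text
scene tray 1422 [ 0.551   0.0333 -0.0464  0.0222 -0.0121  0.0055  0.0183] yaw -2.6605419740828644 med 0.0016379375502064534
  hold ('s', 1) 1472 0.001527 [ 0.5372 -0.2648 -0.1792  0.0013  0.0004 -0.0001  0.0004 -0.0001 -0.0001
  0.0002] yaw -10.267586476659119 0.0010181177980491856
  hold ('s', -1) 1472 0.006507 [ 0.5371 -0.2648 -0.1777  0.0021  0.0004 -0.0001 -0.0003 -0.0003  0.
  0.0001] yaw -10.183440453569176 0.0011355057606683263
top tray 1341 [ 0.547   0.0228 -0.0326  0.0119  0.0086  0.0058  0.1208] yaw -1.8699297853368175 med 0.002290655392034042
  hold ('s', 1) 1374 0.005939 [ 0.535  -0.2634 -0.1477  0.0003 -0.0004 -0.0033 -0.0001 -0.0025  0.0013
 -0.0036] yaw -8.464488030772092 0.0020751052629060392
  hold ('s', -1) 1374 0.008776 [ 0.5349 -0.2627 -0.1431  0.0008  0.002  -0.0038 -0.0011 -0.0033  0.0017
 -0.0044] yaw -8.196217803197504 0.0022174198471783934
both tray 2763 [ 0.5495  0.0253 -0.0442  0.0153 -0.0036  0.0055  0.0175] yaw -2.532175111655743 med 0.002036473172585115
  hold ('s', 1) 2846 0.007823 [ 0.5367 -0.2645 -0.1719  0.0008  0.0005 -0.0008  0.0002 -0.0007  0.0001
 -0.0002] yaw -9.84866579534666 0.0014874650842314784
  hold ('s', -1) 2846 0.015714 [ 0.5367 -0.2646 -0.1707  0.0014  0.0007 -0.0007 -0.0006 -0.001   0.0001
 -0.0002] yaw -9.778191585557357 0.0015914864451635354
```

Run:
```python
from fit import *
for c in('scene','top'):
    s=np.load(c+'.npy',allow_pickle=True).item(); P=cloud(s).reshape(-1,3); P=P[~np.isnan(P[:,0])]
    L=loc(P,.551,.0333,-.0464)
    T=L[(abs(L[:,1]-.05)<.16)&(abs(L[:,0])<.08)]
    print(c,'table z',np.median(L[(abs(L[:,0]-.0)<.08)&(L[:,1]<-.11)&(L[:,1]>-.14)][:,2]), 'lips/edges by x (y -0.09..-0.06):')
    E=T[(T[:,1]>-.09)&(T[:,1]<-.06)]
    for x in np.arange(-.08,.08,.005):
        q=E[(E[:,0]>=x)&(E[:,0]<x+.005)][:,2]*1e3
        if len(q): print(int(x*1e3),np.round(np.percentile(q,[10,50,90]),1),end=' ')
    print('\ncentral by y')
    E=T[abs(T[:,0])<.03]
    for y in np.r_[np.arange(-.11,.03,.003),np.arange(.15,.21,.005)]:
        q=E[(E[:,1]>=y)&(E[:,1]<y+.003)][:,2]*1e3
        if len(q): print(round(y*1e3),np.round(np.percentile(q,[5,50,95])).astype(int),end=' ')
    print()
    E=T[T[:,2]>.158]; print('handle',np.median(E,0),np.percentile(E[:,0],[2,98]),np.polyfit(E[:,0],E[:,1],1))
    for nm,lo,hi in(('ep',-.055,-.02),('rk',-.02,.02)):
        E=T[(T[:,2]>.071)&(T[:,2]<.08)&(T[:,1]>lo)&(T[:,1]<hi)]
        print(nm,len(E),np.percentile(E,[2,50,98],axis=0).ravel() if len(E) else '', np.polyfit(E[:,0],E[:,1],1) if len(E)>3 else '')
```

```text
scene table z 0.0007252197247237246 lips/edges by x (y -0.09..-0.06):
-80 [0.1 0.1 0.1] -69 [-0.2  8.6 16. ] -64 [ 3.1  8.3 15.4] -59 [0.9 3.7 6.7] -54 [-0.4  1.9  5.7] -49 [2.  3.9 8.3] -44 [0.9 4.9 7.6] -39 [2.  4.5 6.2] -34 [2.3 3.2 4.4] -29 [2.3 5.4 6.5] -24 [1.8 4.3 7.5] -19 [2.3 5.6 7. ] -14 [-1.   4.5  6.2] -9 [0.4 5.5 8.3] -4 [1.2 6.5 8.7] 0 [1.9 6.3 8. ] 5 [0.9 4.2 5.1] 10 [1.2 5.  9.4] 15 [2.2 4.7 8.7] 20 [3.8 5.8 7.2] 25 [1.8 3.7 6.3] 30 [3.7 5.8 7.2] 35 [2.2 3.8 8.9] 40 [1.7 3.8 6.5] 45 [5.6 6.2 8. ] 50 [7.4 7.6 7.8] 55 [ 1.7 14.5 15.8] 60 [ 1.5  5.4 12.7] 65 [-0.7  1.   2.2] 70 [-1.8 -0.2  2.3] 75 [-2.2  0.3  3.2] 
central by y
-110 [-1  1  4] -107 [-1  1  6] -104 [-2  1  3] -101 [0 1 3] -98 [-6  0  4] -95 [0 1 4] -92 [-2  1  4] -89 [-2  1  3] -86 [-1  0  3] -83 [3 6 7] -80 [ 2  5 10] -77 [3 6 7] -74 [4 6 9] -71 [2 6 8] -68 [ 3  6 10] -65 [1 5 8] -62 [1 6 7] -59 [6 6 8] -56 [5 7 8] -53 [12 14 16] -50 [13 16 25] -47 [26 26 26] -44 [26 27 28] -41 [24 24 24] -26 [72 75 78] -23 [73 76 79] -20 [74 77 78] -17 [58 75 78] -14 [51 66 76] -11 [64 64 64] -5 [72 74 75] -2 [74 76 78]
[... 1699 characters left out ...]
0] -29 [10 17 42] -26 [17 70 77] -23 [70 75 80] -20 [72 74 78] -17 [70 74 79] -14 [13 38 62] -11 [0 5 9] -8 [0 6 9] -5 [ 3 50 78] -2 [67 74 81] 1 [71 73 82] 4 [67 74 80] 7 [20 23 26] 10 [18 24 28] 13 [17 21 28] 16 [21 25 32] 19 [18 26 28] 22 [19 28 31] 25 [19 25 34] 28 [17 22 30] 150 [125 126 128] 155 [61 67 72] 160 [71 74 79] 165 [68 73 77] 175 [ 5  7 10] 180 [ 2  9 14] 185 [-3 30 61] 190 [ 3 60 71] 195 [58 63 69] 200 [59 65 69] 
handle [-0.0059  0.0952  0.169 ] [-0.0574  0.0489] [-0.0136  0.0954]
ep 36 [-0.0558 -0.0257  0.0712 -0.0009 -0.0233  0.0742  0.0514 -0.0201  0.0791] [ 0.0029 -0.023 ]
rk 100 [-0.0606 -0.0196  0.0712 -0.0093 -0.0038  0.0756  0.0489  0.0049  0.0796] [ 0.0178 -0.0074]
```

```bash
cat > go.py <<'E'
import sys; from h import *
from scipy.spatial.transform import Rotation as Ro
def go(x,y,z,yaw):   # yaw deg of tool y axis in world
    o=r.observe(); R=np.array(o['tcp_rot']); a=np.radians(yaw)
    ty=np.array([np.cos(a),np.sin(a),0]); tz=np.array([0,0,-1.]); Rt=np.c_[np.cross(ty,tz),ty,tz]
    d=R.T@(np.array([x,y,z])-o['eef_pos'])/.2; w=Ro.from_matrix(R.T@Rt).as_rotvec()/np.pi
    print('t',round(o['t'],2),'pos',np.round(o['eef_pos'],4),'F',np.round(o['contact_force'],1),'open',round(o['opening'],4),'q',np.round(o['q'],2),'\nrow',np.round(d,4),np.round(w,4))
if __name__=='__main__': go(*map(float,sys.argv[1:]))
E
python3 go.py .5545 .130 .235 87.4
```

```text
t 1.5 pos [0.2111 0.5349 0.2453] F [ 0.2  0.6 -0.4] open 0.0855 q [ 1.07  0.28  1.5  -0.    1.36 -0.12] 
row [-2.3403 -1.253   0.0516] [ 0.      0.     -0.1052]
```

Call:
step_arm --pt "-1 -0.53 0.02 0 0 0" --pt "-1 -0.53 0.02 0 0 0" --pt "-1 -0.53 0.02 0 0 0" --pt "-1 -0.53 0.02 0 0 0" --pt "-1 -0.53 0.02 0 0 0" --pt "-1 -0.53 0.02 0 0 0" --claw -0.1 --grip_force 40

```text
t: 2.0
eef_pos: [0.3608, 0.3594, 0.2414]
tcp_rot: [[-0.929, 0.369, 0.002], [0.369, 0.929, -0.002], [-0.003, -0.001, -1.0]]
contact_force: [0.6, 0.9, -0.8]
opening: 0.0466
```

Call:
step_arm --pt "-1 -0.53 0.02 0 0 0" --pt "-1 -0.53 0.02 0 0 0" --pt "-1 -0.53 0.02 0 0 0" --pt "-1 -0.53 0.02 0 0 0" --pt "-1 -0.53 0.02 0 0 0" --pt "-1 -0.53 0.02 0 0 0"

```text
t: 2.5
eef_pos: [0.5086, 0.1869, 0.2373]
tcp_rot: [[-0.929, 0.37, 0.002], [0.37, 0.929, -0.002], [-0.003, -0.001, -1.0]]
contact_force: [-0.2, 0.2, -0.6]
opening: 0.0472
```

```bash
python3 go.py .5545 .130 .235 87.4
```

```text
t 2.5 pos [0.5086 0.1869 0.2373] F [-0.2  0.2 -0.6] open 0.0472 q [ 0.23  0.23  1.59 -0.    1.32 -0.97] 
row [-0.3183 -0.1795  0.0125] [-0.0005  0.0009 -0.1062]
```

Call:
step_arm --pt "-0.32 -0.18 0.01 0 0 -0.106" --pt "-0.32 -0.18 0.01 0 0 -0.106" --pt "-0.32 -0.18 0.01 0 0 -0.106" --pt "-0.32 -0.18 0.01 0 0 -0.106"

```text
t: 2.83
eef_pos: [0.5528, 0.1322, 0.2349]
tcp_rot: [[-0.999, 0.045, -0.0], [0.045, 0.999, 0.0], [0.0, -0.0, -1.0]]
contact_force: [-0.4, 1.1, 0.2]
opening: 0.0465
```

```bash
python3 go.py .5545 .130 .160 87.4
```

```text
t 2.83 pos [0.5528 0.1322 0.2349] F [-0.4  1.1  0.2] open 0.0465 q [ 0.11  0.27  1.54  0.    1.33 -1.41] 
row [-0.0093 -0.0106  0.3745] [-0.     -0.0001  0.0002]
```

Call:
step_arm --pt "0 0 0.2 0 0 0" --pt "0 0 0.37 0 0 0" --pt "0 0 0.37 0 0 0" --pt "0 0 0.37 0 0 0"

```text
t: 3.17
eef_pos: [0.5499, 0.1345, 0.1602]
tcp_rot: [[-0.999, 0.043, -0.004], [0.043, 0.999, -0.0], [0.004, -0.0, -1.0]]
contact_force: [-0.0, -0.3, 0.5]
opening: 0.047
```

Call:
step_arm --pt "0 0 0 0 0 0" --pt "0 0 0 0 0 0" --pt "0 0 0 0 0 0" --pt "0 0 0 0 0 0" --pt "0 0 0 0 0 0" --pt "0 0 0 0 0 0" --claw 1

```text
t: 3.67
eef_pos: [0.5532, 0.1332, 0.164]
tcp_rot: [[-0.999, 0.043, 0.005], [0.043, 0.999, -0.001], [-0.005, -0.001, -1.0]]
contact_force: [-0.5, -3.3, 5.9]
opening: 0.0105
```

Call:
step_arm --pt "0 0.01 0 0 0 0" --pt "0 0.02 0 0 0 0" --pt "0 0.03 0 0 0 0" --pt "0 0.04 0 0 0 0" --pt "0 0.05 0 0 0 0"

```text
t: 4.08
eef_pos: [0.5538, 0.1429, 0.164]
tcp_rot: [[-0.999, 0.043, 0.005], [0.043, 0.999, -0.002], [-0.005, -0.002, -1.0]]
contact_force: [-0.4, -3.9, 6.6]
opening: 0.0106
```

Call:
step_arm --pt "0 0.007 0 0 0 0" --pt "0 0.014 0 0 0 0" --pt "0 0.02 0 0 0 0"

```text
t: 4.33
eef_pos: [0.5538, 0.1443, 0.164]
tcp_rot: [[-0.999, 0.042, 0.005], [0.042, 0.999, -0.007], [-0.005, -0.007, -1.0]]
contact_force: [-0.2, -13.1, 6.5]
opening: 0.0106
```

Call:
step_arm --pt "0 0.005 0 0 0 0" --pt "0 0.01 0 0 0 0"

```text
t: 4.5
eef_pos: [0.5538, 0.1444, 0.164]
tcp_rot: [[-0.999, 0.042, 0.004], [0.042, 0.999, -0.011], [-0.005, -0.011, -1.0]]
contact_force: [-0.1, -17.7, 6.9]
opening: 0.0105
```

Call:
step_arm --pt "0 0.005 0 0 0 0" --pt "0 0.01 0 0 0 0"

```text
t: 4.67
eef_pos: [0.5538, 0.1444, 0.164]
tcp_rot: [[-0.999, 0.041, 0.004], [0.041, 0.999, -0.015], [-0.005, -0.015, -1.0]]
contact_force: [-0.8, -21.8, 7.6]
opening: 0.0108
```

```bash
cat > sl.py <<'E'
from fit import *
import sys
s=r.snapshot('scene'); t=r.snapshot('top')
np.save('scene2.npy',s,allow_pickle=True); np.save('top2.npy',t,allow_pickle=True)
def edges(f):
  for c in f:
    s=np.load(c+'.npy',allow_pickle=True).item(); P=cloud(s).reshape(-1,3); P=P[~np.isnan(P[:,0])]
    L=loc(P,.551,.0333,-.0464); T=L[(abs(L[:,1]-.05)<.16)]
    print(c)
    def ext(nm,lo,hi,z0,z1):
        E=T[(T[:,2]>z0)&(T[:,2]<z1)&(T[:,1]>lo)&(T[:,1]<hi)&(abs(T[:,0])<.052)]
        if len(E)>5:print(nm,len(E),'y 2/50/98%',np.percentile(E[:,1],[2,50,98])*1e3)
    ext('plate',-.04,-.006,.07,.08); ext('rackface',-.006,.03,.07,.08); ext('rackend',.14,.185,.07,.08); ext('stop',.184,.215,.058,.07); ext('handle',.07,.13,.162,.18)
edges(['scene','top','scene2','top2'])
s=np.load('scene2.npy',allow_pickle=True).item()
cv2.imwrite('pics/crop2.png',cv2.resize(s['img'][175:265,255:365],(770,630),interpolation=cv2.INTER_CUBIC)[:600,:,::-1])
E
python3 sl.py
```

```text
scene
plate 89 y 2/50/98% [-24.197  -17.6818 -11.7953]
rackface 78 y 2/50/98% [-3.0158  2.859   8.1438]
rackend 92 y 2/50/98% [147.7904 162.6084 168.008 ]
stop 126 y 2/50/98% [189.7561 198.1203 205.9012]
handle 101 y 2/50/98% [ 91.1774  98.5306 103.7005]
top
plate 74 y 2/50/98% [-25.5664 -19.5892 -13.7191]
rackface 56 y 2/50/98% [-4.4687  0.3776  5.3075]
rackend 54 y 2/50/98% [140.3688 161.2101 165.7769]
stop 98 y 2/50/98% [187.4136 196.0206 203.2991]
handle 99 y 2/50/98% [ 89.9174  95.1691 101.6557]
scene2
plate 88 y 2/50/98% [-24.7832 -17.8296 -11.6303]
rackface 75 y 2/50/98% [12.5644 18.3469 23.255 ]
rackend 107 y 2/50/98% [142.6029 177.2003 183.5257]
stop 124 y 2/50/98% [189.0436 198.2358 205.6245]
handle 97 y 2/50/98% [ 95.8351 112.2614 127.7035]
top2
plate 76 y 2/50/98% [-25.7959 -19.8649 -13.7803]
rackface 62 y 2/50/98% [11.1783 16.3448 20.9365]
rackend 22 y 2/50/98% [157.0553 178.6522 181.6058]
stop 49 y 2/50/98% [188.4195 195.7863 203.2453]
handle 14 y 2/50/98% [110.589  113.2607 117.89  ]
```

View pics/crop2.png

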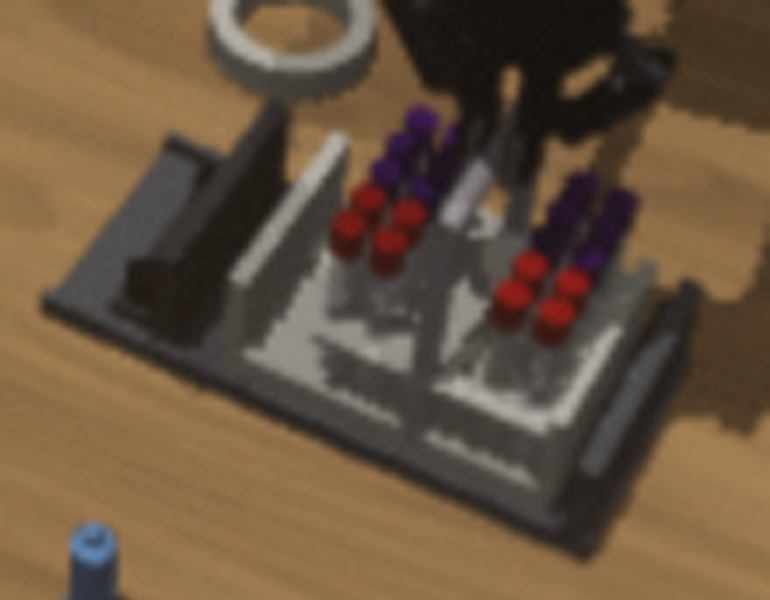

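The crop shows the rack moved clear of the plate and up to the stop pad at (620,400). The cameras agree on about 15.7 mm of travel, and the stop felt hard at 22 N. The gap measures about 25 mm, so one spacer is needed. I'll release the handle, lift away and refine the tray pose.

Call:
step_arm --pt "0 -0.01 0 0 0 0" --pt "0 -0.01 0 0 0 0" --pt "0 -0.01 0 0 0 0" --claw 0.3

```text
t: 5.02
eef_pos: [0.5528, 0.1505, 0.1623]
tcp_rot: [[-0.999, 0.044, 0.002], [0.044, 0.999, 0.002], [-0.002, 0.002, -1.0]]
contact_force: [0.1, -0.0, -0.6]
opening: 0.0298
```

Call:
step_arm --pt "0 0 -0.2 0 0 0" --pt "0 0 -0.4 0 0 0" --pt "0 0 -0.4 0 0 0"

```text
t: 5.27
eef_pos: [0.5566, 0.1516, 0.2494]
tcp_rot: [[-0.999, 0.042, 0.015], [0.042, 0.999, 0.004], [-0.015, 0.004, -1.0]]
contact_force: [1.8, -0.3, 0.5]
opening: 0.0298
```

```bash
cat > m2.py <<'E'
from fit import *
def sdf(P,p):
    L=loc(P,*p[:3]); g=p[3]/mm; off=p[4]/mm; L=L-[0,0,p[5]]; t=p[6]/mm
    B=[((0,50,-20),(65,145,25)),((-62.5,50,0),(2.5,145,15)),((62.5,50,0),(2.5,145,15)),
       ((0,-g-6,35),(60,6,40)),((0,off+t/2,35),(55,t/2,40)),((0,off+170-t/2,35),(55,t/2,40)),((0,195-8,30),(65,8,35))]
    D=[box(L,np.array(c)*mm,np.array(h)*mm) for c,h in B]+[L[:,2]]
    return np.min(np.abs(D),0)
import sys
for names in (['scene2'],['top2'],['scene2','top2']):
    P=np.vstack([cloud(np.load(n+'.npy',allow_pickle=True).item()).reshape(-1,3) for n in names]); P=P[~np.isnan(P[:,0])]
    L=loc(P,.549,.0445,-.0464); y=L[:,1]; z=L[:,2]
    k=(abs(L[:,0])<.08)&(y>-.11)&(y<.21)&(z<.079)&(z>-.01)
    k&=~((y>-.08)&(y<-.036)&(z>.008)&(abs(L[:,0])<.055))      # plate foot
    k&=~((y>.014)&(y<.155)&(abs(L[:,0])<.058))                 # rack interior
    k&=~((y>.05)&(L[:,0]<.0))                                  # gripper side shadow
    T=P[k]
    b=run(sdf,T,[.549,.0445,-.05,.025,0,0,.01],.0015)
    x=b.x; a=x[2]
    w=lambda X,Y:(x[0]+np.cos(a)*X-np.sin(a)*Y,x[1]+np.sin(a)*X+np.cos(a)*Y)
    print(names,len(T),x,'yaw',np.degrees(a),'med',np.median(sdf(T,x)),'plate face pt',np.round(w(0,-x[3]),4),'rackface',np.round(w(0,x[4]),4),'opening',x[3]+x[4])
E
python3 m2.py; python3 go.py .5 -.2 .245 80
```

```text
['scene2'] 2081 [ 0.5499  0.0438 -0.0625  0.0232  0.0008  0.0009  0.0115] yaw -3.581429296562399 med 0.0010307396393533686 plate face pt [0.5484 0.0207] rackface [0.5499 0.0446] opening 0.02399132310298064
['top2'] 1281 [ 0.5458  0.0343 -0.0636  0.0105  0.0108  0.0005  0.0088] yaw -3.643866685382072 med 0.0015381846421468096 plate face pt [0.5451 0.0238] rackface [0.5464 0.0451] opening 0.021299045018972944
['scene2', 'top2'] 3362 [ 0.5495  0.0434 -0.064   0.0227  0.0013  0.0007  0.0115] yaw -3.6679304981276553 med 0.0012042663227036668 plate face pt [0.548  0.0207] rackface [0.5496 0.0447] opening 0.024010935923794746
t 5.27 pos [0.5566 0.1516 0.2494] F [ 1.8 -0.3  0.5] open 0.0298 q [ 0.14  0.27  1.51  0.    1.35 -1.38] 
row [ 0.2088 -1.7683  0.0117] [0.0016 0.0046 0.0421]
```

Call:
step_arm --pt "0.12 -1 0.01 0 0 0.042" --pt "0.12 -1 0.01 0 0 0.042" --pt "0.12 -1 0.01 0 0 0.042" --pt "0.12 -1 0.01 0 0 0.042" --pt "0.12 -1 0.01 0 0 0.042" --pt "0.12 -1 0.01 0 0 0.042"

```text
t: 5.77
eef_pos: [0.5193, -0.0539, 0.2396]
tcp_rot: [[-0.984, 0.179, 0.001], [0.179, 0.984, -0.003], [-0.001, -0.003, -1.0]]
contact_force: [-0.7, 0.8, 0.0]
opening: 0.03
```

```bash
python3 go.py .503 -.2595 .195 79.8
```

```text
t 5.77 pos [ 0.5193 -0.0539  0.2396] F [-0.7  0.8  0. ] open 0.03 q [-0.23  0.2   1.62 -0.    1.32 -1.62] 
row [-0.1033 -1.0252  0.2263] [-0.001   0.0004 -0.0005]
```

Call:
step_arm --pt "-0.1 -1 0.0 0 0 0" --pt "-0.1 -1 0.1 0 0 0" --pt "-0.1 -1 0.2 0 0 0" --pt "-0.1 -1 0.22 0 0 0" --pt "-0.1 -1 0.22 0 0 0" --pt "-0.1 -1 0.22 0 0 0" --pt "-0.1 -1 0.22 0 0 0" --pt "-0.1 -1 0.22 0 0 0"

```text
t: 6.43
eef_pos: [0.5052, -0.2483, 0.1953]
tcp_rot: [[-0.985, 0.174, 0.0], [0.174, 0.985, 0.002], [-0.0, 0.002, -1.0]]
contact_force: [0.6, 0.5, -0.6]
opening: 0.0299
```

```bash
python3 go.py .503 -.2595 .098 79.8
```

```text
t 6.43 pos [ 0.5052 -0.2483  0.1953] F [ 0.6  0.5 -0.6] open 0.0299 q [-0.58  0.29  1.61  0.    1.24 -1.98] 
row [ 0.0013 -0.0576  0.4864] [0.0005 0.0001 0.001 ]
```

Call:
step_arm --pt "0 -0.057 0.1 0 0 0" --pt "0 -0.057 0.25 0 0 0" --pt "0 -0.057 0.4 0 0 0" --pt "0 -0.057 0.485 0 0 0" --pt "0 -0.057 0.485 0 0 0"

```text
t: 6.85
eef_pos: [0.5012, -0.2568, 0.0954]
tcp_rot: [[-0.985, 0.172, -0.005], [0.172, 0.985, 0.005], [0.006, 0.004, -1.0]]
contact_force: [-0.7, 0.7, 0.6]
opening: 0.0299
```

```bash
python3 go.py .503 -.2595 .098 79.8
python3 - <<'E'
from h import *
s=r.snapshot('scene'); cv2.imwrite('pics/c3.png',cv2.resize(s['img'][125:225,175:275],(600,600),interpolation=cv2.INTER_CUBIC)[...,::-1])
E
```

```text
t 6.85 pos [ 0.5012 -0.2568  0.0954] F [-0.7  0.7  0.6] open 0.0299 q [-0.6   0.38  1.75  0.    1.02 -2.  ] 
row [-0.0112 -0.0115 -0.0132] [ 0.0012 -0.002   0.0018]
```

View pics/c3.png

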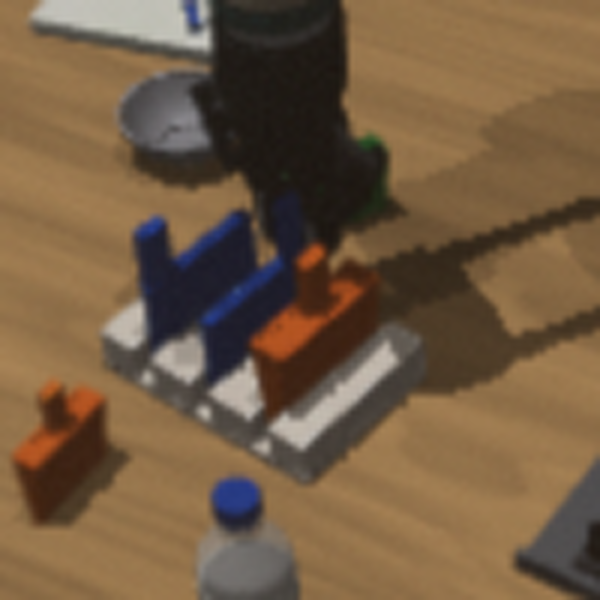

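The fingers straddle the middle spacer's tab at (290,220). Close.

Call:
step_arm --pt "0 0 -0.01 0 0 0" --pt "0 0 -0.01 0 0 0" --pt "0 0 -0.01 0 0 0" --pt "0 0 -0.01 0 0 0" --pt "0 0 -0.01 0 0 0" --pt "0 0 -0.01 0 0 0" --claw 1 --grip_force 50

```text
t: 7.4
eef_pos: [0.5044, -0.261, 0.1027]
tcp_rot: [[-0.985, 0.174, 0.004], [0.174, 0.985, -0.002], [-0.005, -0.001, -1.0]]
contact_force: [0.1, 2.1, 7.1]
opening: 0.0095
```

Call:
step_arm --pt "0 0 -0.05 0 0 0" --pt "0 0 -0.1 0 0 0" --pt "0 0 -0.25 0 0 0" --pt "0 0 -0.4 0 0 0" --pt "0 0 -0.55 0 0 0" --pt "0 0 -0.55 0 0 0" --pt "0 0 -0.55 0 0 0"

```text
t: 7.98
eef_pos: [0.5037, -0.2614, 0.2133]
tcp_rot: [[-0.985, 0.174, 0.005], [0.174, 0.985, -0.003], [-0.005, -0.003, -1.0]]
contact_force: [0.4, 0.1, -2.3]
opening: 0.0088
```

```bash
python3 go.py .503 -.2595 .2 79.8
python3 - <<'E'
from h import *
s=r.snapshot('scene'); t=r.snapshot('top')
np.save('sp_s.npy',s,allow_pickle=True);np.save('sp_t.npy',t,allow_pickle=True)
cv2.imwrite('pics/c4.png',cv2.resize(s['img'][115:215,175:275],(500,500),interpolation=cv2.INTER_CUBIC)[...,::-1])
E
```

```text
t 7.98 pos [ 0.5037 -0.2614  0.2133] F [ 0.4  0.1 -2.3] open 0.0088 q [-0.6   0.28  1.58 -0.    1.28 -2.  ] 
row [0.0057 0.0089 0.0663] [-0.0008  0.0017  0.001 ]
```

View pics/c4.png

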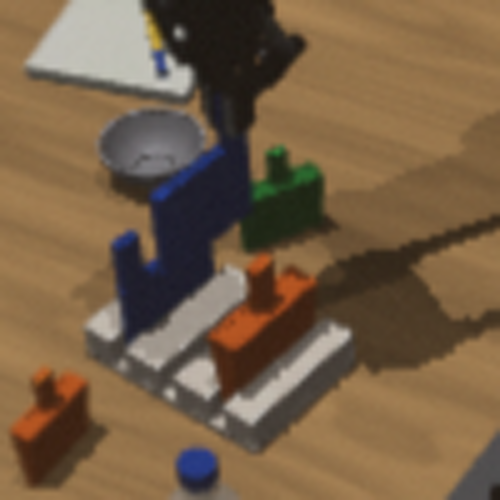

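```bash
cat > held.py <<'E'
from fit import *
from scipy.spatial.transform import Rotation as Ro
def held(names,kind,s0,p0z):
    o=r.observe(); R=np.array(o['tcp_rot']); t=np.array(o['eef_pos'])
    # object frame nominal: x=-toolx, y=tool y, z=-toolz
    N=np.c_[-R[:,0],R[:,1],-R[:,2]]
    for nm in names:
        P=cloud(np.load(nm+'.npy',allow_pickle=True).item()).reshape(-1,3); im=np.load(nm+'.npy',allow_pickle=True).item()['img'].reshape(-1,3).astype(int)
        k=~np.isnan(P[:,0]); P=P[k]; im=im[k]
        L=(P-t)@N
        col=(im[:,2]>im[:,0]+25) if kind=='s' else (im[:,0]>im[:,2]+60)
        k=col&(abs(L[:,0])<.11)&(abs(L[:,1])<.03)&(L[:,2]<.005)&(L[:,2]>-.13); L=L[k]
        def f(p):
            Q=Ro.from_euler('yz',[p[2],p[4]]).inv().apply(L-[p[0],p[3],p[1]])
            if kind=='s': return np.minimum(np.abs(box(Q,(0,0,.035),(.045,.005,.035))),np.abs(box(Q,(s0*.034,0,.091),(.01,.005,.021))))
            D=np.maximum(np.maximum(np.abs(Q[:,0])-.045,np.abs(Q[:,2]-.0375)-.0375),(np.abs(Q[:,1])-.003-Q[:,2]*10/75))
            return np.minimum(np.abs(D),np.abs(box(Q,(0,0,.096),(.01,.005,.021))))
        b=least_squares(f,[-s0*.034,p0z,0,0,0],loss='soft_l1',f_scale=.002,x_scale=.01)
        print(nm,len(L),'x,z,pitch,y,yaw in tool-aligned frame',b.x,'resid',np.median(np.abs(f(b.x))))
if __name__=='__main__': held(['sp_s','sp_t'],'s',-1,-.095)
E
python3 held.py
```

```text
sp_s 48 x,z,pitch,y,yaw in tool-aligned frame [ 0.0596 -0.0899 -0.0197  0.0002  0.0339] resid 0.0005510920842457696
sp_t 0 x,z,pitch,y,yaw in tool-aligned frame [ 0.034 -0.095  0.     0.     0.   ] resid nan
  return _methods._mean(a, axis=axis, dtype=dtype,
  ret = ret.dtype.type(ret / rcount)
```

```bash
sed -i "s/im\[:,2\]>im\[:,0\]+25/im[:,2]>im[:,0]+8/; s/im\[:,0\]>im\[:,2\]+60/im[:,0]>im[:,2]+35/" held.py; python3 held.py 2>/dev/null
```

```text
sp_s 322 x,z,pitch,y,yaw in tool-aligned frame [ 0.0349 -0.0897  0.0185  0.0001  0.0045] resid 0.000986335603489826
sp_t 0 x,z,pitch,y,yaw in tool-aligned frame [ 0.034 -0.095  0.     0.     0.   ] resid nan
```

Call:
step_arm --pt "0 0 -0.2 0 0 0" --pt "0 0 -0.2 0 0 0" --pt "0 0.2 -0.2 0 0 0" --pt "0 0.4 -0.2 0 0 0" --pt "0 0.6 -0.2 0 0 0" --pt "0 0.8 -0.2 0 0 0" --pt "0 1 -0.2 0 0 0" --pt "0 1 -0.2 0 0 0"

```text
t: 8.75
eef_pos: [0.5373, -0.0564, 0.249]
tcp_rot: [[-0.986, 0.168, -0.002], [0.168, 0.986, 0.006], [0.003, 0.006, -1.0]]
contact_force: [-0.7, -0.9, -0.7]
opening: 0.009
```

```bash
python3 go.py .5139 .0327 .2 86.35
```

```text
t 8.75 pos [ 0.5373 -0.0564  0.249 ] F [-0.7 -0.9 -0.7] open 0.009 q [-0.24  0.22  1.57  0.01  1.35 -1.64] 
row [0.1897 0.4182 0.248 ] [ 0.0019 -0.0008 -0.0334]
```

Call:
step_arm --pt "0.05 0.1 0 0 0 -0.01" --pt "0.1 0.2 0.05 0 0 -0.02" --pt "0.15 0.3 0.1 0 0 -0.033" --pt "0.19 0.41 0.2 0 0 -0.033" --pt "0.19 0.41 0.24 0 0 -0.033" --pt "0.19 0.41 0.24 0 0 -0.033" --pt "0.19 0.41 0.24 0 0 -0.033"

```text
t: 9.33
eef_pos: [0.5141, 0.0233, 0.2014]
tcp_rot: [[-0.998, 0.071, -0.002], [0.071, 0.998, -0.0], [0.002, -0.001, -1.0]]
contact_force: [0.5, 0.5, -0.2]
opening: 0.0093
```

```bash
python3 - <<'E'
from h import *
s=r.snapshot('scene'); t=r.snapshot('top')
np.save('sp_s.npy',s,allow_pickle=True);np.save('sp_t.npy',t,allow_pickle=True)
E
python3 held.py 2>/dev/null;python3 go.py .5139 .0327 .17 86.35
```

```text
sp_s 248 x,z,pitch,y,yaw in tool-aligned frame [ 0.0322 -0.0948  0.0011  0.002   0.0038] resid 0.0005327505750508184
sp_t 0 x,z,pitch,y,yaw in tool-aligned frame [ 0.034 -0.095  0.     0.     0.   ] resid nan
t 9.43 pos [0.5152 0.0228 0.2027] F [ 0.1 -0.  -1.3] open 0.0092 q [-0.09  0.22  1.7  -0.    1.23 -1.59] 
row [0.01   0.049  0.1633] [-0.0001  0.0003 -0.0026]
```

Call:
step_arm --pt "0.01 0.049 0.05 0 0 -0.002" --pt "0.01 0.049 0.05 0 0 -0.002" --pt "0.01 0.049 0.1 0 0 -0.002" --pt "0.01 0.049 0.15 0 0 -0.002" --pt "0.01 0.049 0.2 0 0 -0.002" --pt "0.01 0.049 0.2 0 0 -0.002"

```text
t: 9.93
eef_pos: [0.5112, 0.0336, 0.1596]
tcp_rot: [[-0.998, 0.065, -0.005], [0.065, 0.998, 0.0], [0.005, -0.0, -1.0]]
contact_force: [-0.9, 0.4, -0.7]
opening: 0.0093
```

```bash
python3 go.py .5139 .0327 .105 86.35
python3 - <<'E'
from h import *
s=r.snapshot('scene')
cv2.imwrite('pics/c5.png',cv2.resize(s['img'][160:250,250:350],(700,630),interpolation=cv2.INTER_CUBIC)[:600,:,::-1])
E
```

```text
t 9.93 pos [0.5112 0.0336 0.1596] F [-0.9  0.4 -0.7] open 0.0093 q [-0.07  0.25  1.77 -0.    1.13 -1.58] 
row [-0.015  -0.0038  0.2731] [-0.     -0.0016 -0.0004]
```

View pics/c5.png

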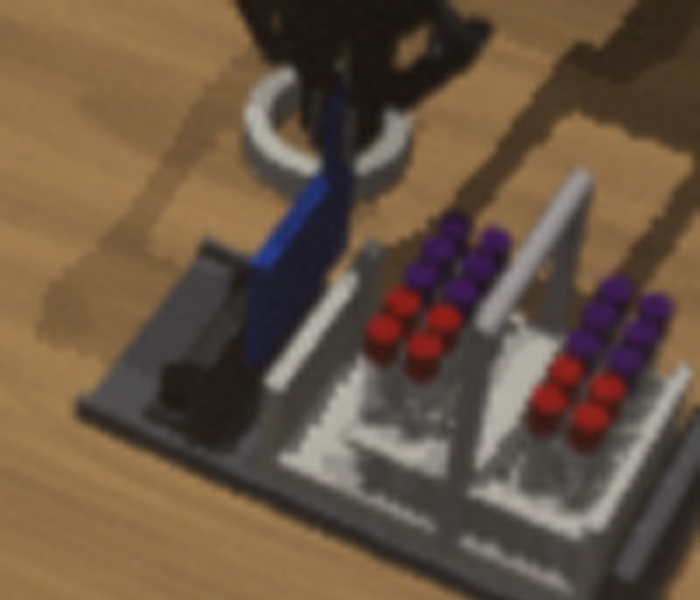

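The spacer's lower edge at (260,350) is entering the slot between the plate and the rack wall, with no contact force. I'll keep descending.

Call:
step_arm --pt "-0.01 0 0.06 0 0 0" --pt "-0.01 0 0.12 0 0 0" --pt "-0.01 0 0.18 0 0 0" --pt "-0.01 0 0.23 0 0 0" --pt "-0.01 0 0.27 0 0 0" --pt "-0.01 0 0.27 0 0 0"

```text
t: 10.48
eef_pos: [0.514, 0.0336, 0.1068]
tcp_rot: [[-0.998, 0.065, -0.003], [0.065, 0.998, 0.0], [0.003, 0.0, -1.0]]
contact_force: [-0.0, -0.3, -0.1]
opening: 0.0093
```

Call:
step_arm --pt "0 0 0.01 0 0 0" --pt "0 0 0.02 0 0 0" --pt "0 0 0.03 0 0 0"

```text
t: 10.73
eef_pos: [0.5156, 0.0335, 0.1028]
tcp_rot: [[-0.998, 0.065, 0.002], [0.065, 0.998, 0.0], [-0.002, 0.0, -1.0]]
contact_force: [-0.4, -0.3, 0.0]
opening: 0.0092
```

Call:
step_arm --pt "0 -0.007 0 0 0 0" --pt "0 -0.014 0 0 0 0" --pt "0 -0.02 0 0 0 0" --pt "0 -0.02 0 0 0 0"

```text
t: 11.07
eef_pos: [0.515, 0.0293, 0.1026]
tcp_rot: [[-0.998, 0.065, 0.001], [0.065, 0.998, -0.0], [-0.001, -0.0, -1.0]]
contact_force: [0.7, 0.3, -0.7]
opening: 0.0094
```

Call:
step_arm --pt "0 -0.005 0 0 0 0" --pt "0 -0.01 0 0 0 0" --pt "0 -0.01 0 0 0 0"

```text
t: 11.32
eef_pos: [0.5147, 0.0274, 0.1024]
tcp_rot: [[-0.998, 0.065, 0.0], [0.065, 0.998, -0.0], [-0.0, -0.0, -1.0]]
contact_force: [0.0, -0.3, -0.6]
opening: 0.0092
```

Call:
step_arm --pt "0 -0.005 0 0 0 0" --pt "0 -0.01 0 0 0 0" --pt "0 -0.01 0 0 0 0"

```text
t: 11.57
eef_pos: [0.5145, 0.0261, 0.1023]
tcp_rot: [[-0.998, 0.065, 0.0], [0.065, 0.998, 0.001], [-0.0, 0.001, -1.0]]
contact_force: [0.6, 2.4, -1.1]
opening: 0.0094
```

Call:
step_arm --pt "0 -0.003 0 0 0 0" --pt "0 -0.005 0 0 0 0" --pt "0 -0.005 0 0 0 0"

```text
t: 11.82
eef_pos: [0.5146, 0.026, 0.1023]
tcp_rot: [[-0.998, 0.066, 0.0], [0.066, 0.998, 0.003], [-0.0, 0.003, -1.0]]
contact_force: [0.7, 6.2, -0.4]
opening: 0.0095
```

Call:
step_arm --pt "0 0.008 0 0 0 0" --pt "0 0.008 0.01 0 0 0" --pt "0 0.008 0.015 0 0 0" --pt "0 0.008 0.02 0 0 0"

```text
t: 12.15
eef_pos: [0.5146, 0.0262, 0.0996]
tcp_rot: [[-0.998, 0.064, 0.0], [0.064, 0.998, 0.0], [-0.0, 0.0, -1.0]]
contact_force: [-5.6, 3.8, 18.8]
opening: 0.009
```

Call:
step_arm --pt "0 0 0.005 0 0 0" --pt "0 0 0.01 0 0 0" --pt "0 0 0.015 0 0 0"

```text
t: 12.4
eef_pos: [0.5146, 0.0262, 0.0995]
tcp_rot: [[-0.998, 0.064, 0.002], [0.064, 0.998, -0.0], [-0.002, -0.0, -1.0]]
contact_force: [-11.6, 3.1, 38.9]
opening: 0.0094
```

Call:
step_arm --pt "0 0 -0.02 0 0 0" --pt "0 0 -0.02 0 0 0"

```text
t: 12.57
eef_pos: [0.515, 0.0262, 0.1004]
tcp_rot: [[-0.998, 0.065, 0.002], [0.065, 0.998, -0.0], [-0.002, 0.0, -1.0]]
contact_force: [0.8, 3.3, 0.4]
opening: 0.0093
```

Call:
step_arm --pt "0 0 0 0 0 0" --pt "0 0 0 0 0 0" --pt "0 0 0 0 0 0" --pt "0 0 0 0 0 0" --claw 0.5

```text
t: 12.9
eef_pos: [0.5144, 0.0259, 0.0987]
tcp_rot: [[-0.998, 0.065, -0.001], [0.065, 0.998, -0.0], [0.001, -0.0, -1.0]]
contact_force: [-0.6, 0.1, -0.5]
opening: 0.0211
```

Call:
step_arm --pt "0 0 -0.05 0 0 0" --pt "0 0 -0.15 0 0 0" --pt "0 0 -0.3 0 0 0" --pt "0 0 -0.5 0 0 0" --pt "0 0 -0.7 0 0 0" --pt "0 0 -0.7 0 0 0" --pt "0 0 -0.7 0 0 0"

```text
t: 13.48
eef_pos: [0.5162, 0.0259, 0.2425]
tcp_rot: [[-0.998, 0.065, 0.007], [0.065, 0.998, -0.001], [-0.007, -0.0, -1.0]]
contact_force: [0.4, 0.1, -0.6]
opening: 0.0214
```

```bash
cat > chk.py <<'E'
from fit import *
s=r.snapshot('scene'); np.save('now.npy',s,allow_pickle=True)
cv2.imwrite('pics/c6.png',cv2.resize(s['img'][150:250,245:355],(770,700),interpolation=cv2.INTER_CUBIC)[60:660,:,::-1])
P=cloud(s).reshape(-1,3); L=loc(P,.5495,.0415,-.0638); im=s['img'].reshape(-1,3).astype(int)
k=(im[:,2]>im[:,0]+8)&(abs(L[:,0])<.06)&(L[:,1]>-.05)&(L[:,1]<.02)&(L[:,2]>.03)&(L[:,2]<.125)
L=L[k]
def f(p):
    Q=loc(L,p[0],p[1],p[2])-[0,0,p[3]]; Q[:,1]-=p[4]*Q[:,2]
    return np.minimum(np.abs(box(Q,(0,0,.035),(.045,.005,.035))),np.abs(box(Q,(-.034,0,.091),(.01,.005,.021))))
b=least_squares(f,[0,-.018,0,.005,0],loss='soft_l1',f_scale=.002,x_scale=.01)
print(len(L),'spacer x,y,yaw,z,lean in tray',b.x)
E
python3 chk.py; python3 go.py .5383 -.218 .225 79.8
```

```text
193 spacer x,y,yaw,z,lean in tray [ 0.0001 -0.0161 -0.0046  0.0064  0.005 ]
t 13.53 pos [0.5148 0.0261 0.2403] F [ 0.8  0.7 -1.3] open 0.0215 q [-0.08  0.19  1.64 -0.    1.31 -1.59] 
row [-0.1963 -1.2101  0.0772] [0.     0.0007 0.036 ]
```

View pics/c6.png

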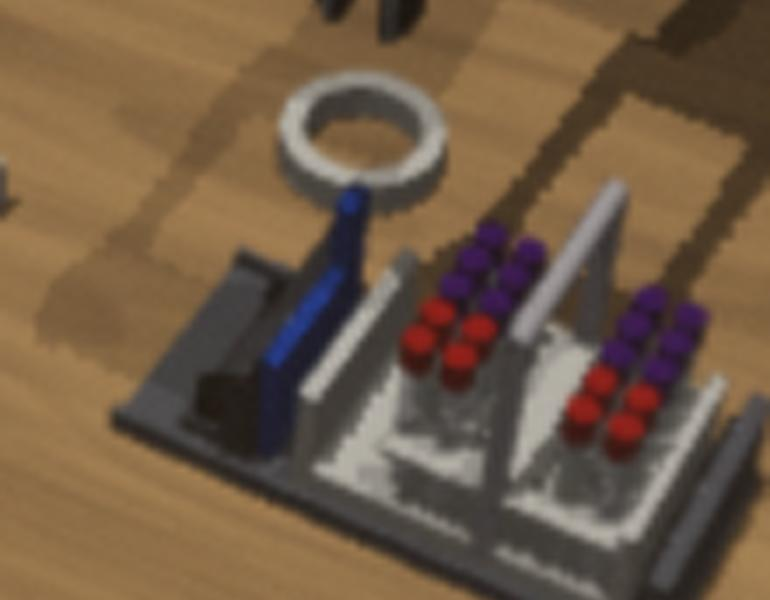

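The picture shows the spacer upright and flush against the plate at (300,350), with the remaining slot on the rack side. The fit agrees: x about 0, lean 0.3°. Next I'll fetch the wedge.

Call:
step_arm --pt "-0.08 -1 0 0 0 0.036" --pt "-0.08 -1 0 0 0 0.036" --pt "-0.08 -1 0 0 0 0.036" --pt "-0.08 -1 0 0 0 0.036" --pt "-0.08 -1 0 0 0 0.036" --pt "-0.08 -1 0 0 0 0.036" --pt "-0.08 -1 0 0 0 0.036" --claw 0.3

```text
t: 14.12
eef_pos: [0.5164, -0.1758, 0.2371]
tcp_rot: [[-0.984, 0.181, -0.004], [0.181, 0.984, 0.002], [0.004, 0.001, -1.0]]
contact_force: [-0.6, 0.7, 0.0]
opening: 0.0298
```

```bash
python3 go.py .545 -.2197 .2 79.8
```

```text
t 14.12 pos [ 0.5164 -0.1758  0.2371] F [-0.6  0.7  0. ] open 0.0298 q [-0.46  0.24  1.58  0.    1.33 -1.85] 
row [-0.1809 -0.1905  0.1842] [ 0.0005 -0.0014 -0.0011]
```

Call:
step_arm --pt "-0.18 -0.19 0 0 0 0" --pt "-0.18 -0.19 0.1 0 0 0" --pt "-0.18 -0.19 0.18 0 0 0" --pt "-0.18 -0.19 0.18 0 0 0" --pt "-0.18 -0.19 0.18 0 0 0"

```text
t: 14.53
eef_pos: [0.5452, -0.2163, 0.2015]
tcp_rot: [[-0.984, 0.176, -0.004], [0.176, 0.984, 0.003], [0.005, 0.002, -1.0]]
contact_force: [0.2, 0.3, 0.6]
opening: 0.0298
```

```bash
python3 go.py .545 -.2197 .105 79.8
```

```text
t 14.53 pos [ 0.5452 -0.2163  0.2015] F [0.2 0.3 0.6] open 0.0298 q [-0.5   0.32  1.55  0.    1.28 -1.89] 
row [-0.0045 -0.0181  0.4827] [ 0.0007 -0.0015  0.0004]
```

Call:
step_arm --pt "0 -0.018 0.1 0 0 0" --pt "0 -0.018 0.25 0 0 0" --pt "0 -0.018 0.38 0 0 0" --pt "0 -0.018 0.45 0 0 0" --pt "0 -0.018 0.47 0 0 0" --pt "0 -0.018 0.47 0 0 0"

```text
t: 15.03
eef_pos: [0.5454, -0.2206, 0.1091]
tcp_rot: [[-0.984, 0.176, -0.001], [0.176, 0.984, 0.001], [0.001, 0.001, -1.0]]
contact_force: [-0.4, -0.1, 0.2]
opening: 0.0299
```

Call:
step_arm --pt "0 0 0 0 0 0" --pt "0 0 0 0 0 0" --pt "0 0 0 0 0 0" --pt "0 0 0 0 0 0" --pt "0 0 0 0 0 0" --pt "0 0 0 0 0 0" --claw 1 --grip_force 90

```text
t: 15.53
eef_pos: [0.5469, -0.2211, 0.1112]
tcp_rot: [[-0.984, 0.177, 0.004], [0.177, 0.984, 0.001], [-0.003, 0.001, -1.0]]
contact_force: [0.5, 4.2, 6.5]
opening: 0.0082
```

Call:
step_arm --pt "0 0 -0.05 0 0 0" --pt "0 0 -0.15 0 0 0" --pt "0 0 -0.3 0 0 0" --pt "0 0 -0.45 0 0 0" --pt "0 0 -0.6 0 0 0" --pt "0 0 -0.7 0 0 0" --pt "0 0 -0.7 0 0 0"

```text
t: 16.12
eef_pos: [0.5478, -0.2238, 0.2554]
tcp_rot: [[-0.984, 0.177, 0.009], [0.177, 0.984, -0.007], [-0.01, -0.005, -1.0]]
contact_force: [0.3, 0.0, -0.8]
opening: 0.0082
```

```bash
python3 - <<'E'
from h import *
s=r.snapshot('scene'); np.save('sp_s.npy',s,allow_pickle=True)
cv2.imwrite('pics/c7.png',cv2.resize(s['img'][105:225,175:275],(500,600),interpolation=cv2.INTER_CUBIC)[...,::-1])
from held import held
held(['sp_s'],'w',0,-.097)
E
python3 go.py .551 .0317 .24 86.35
```

```text
sp_s 438 x,z,pitch,y,yaw in tool-aligned frame [-0.0007 -0.0995 -0.0029  0.0011 -0.0006] resid 0.0009156508867703551
t 16.17 pos [ 0.5467 -0.2231  0.2525] F [-0.1 -0.1 -2. ] open 0.0081 q [-0.5   0.29  1.46 -0.    1.38 -1.9 ] 
row [0.2046 1.2578 0.057 ] [-0.0011  0.0018 -0.0364]
```

View pics/c7.png

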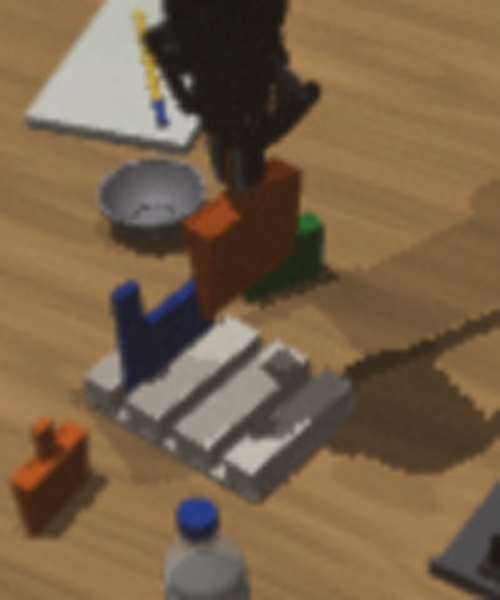

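The wedge is held straight at (240,240), with its tip about 99.5 mm below the TCP. The other spacer stays in its pocket. Now over to the slot.

Call:
step_arm --pt "0.1 0.2 0 0 0 0" --pt "0.1 0.4 0 0 0 0" --pt "0.1 0.6 0 0 0 0" --pt "0.1 0.8 0 0 0 0" --pt "0.1 1 0 0 0 -0.03" --pt "0.1 1 0 0 0 -0.036" --pt "0.1 1 0 0 0 -0.036"

```text
t: 16.75
eef_pos: [0.5605, -0.0195, 0.2476]
tcp_rot: [[-0.998, 0.06, -0.003], [0.06, 0.998, -0.0], [0.003, -0.0, -1.0]]
contact_force: [-0.3, -0.7, 0.1]
opening: 0.0086
```

```bash
python3 go.py .5495 .036 .195 86.35
```

```text
t 16.75 pos [ 0.5605 -0.0195  0.2476] F [-0.3 -0.7  0.1] open 0.0086 q [-0.16  0.25  1.53 -0.    1.36 -1.67] 
row [0.0706 0.2737 0.2632] [-0.0002 -0.001   0.001 ]
```

Call:
step_arm --pt "0.07 0.27 0 0 0 0.001" --pt "0.07 0.27 0.1 0 0 0.001" --pt "0.07 0.27 0.2 0 0 0.001" --pt "0.07 0.27 0.26 0 0 0.001" --pt "0.07 0.27 0.26 0 0 0.001" --pt "0.07 0.27 0.26 0 0 0.001"

```text
t: 17.25
eef_pos: [0.5501, 0.0321, 0.1961]
tcp_rot: [[-0.998, 0.07, -0.003], [0.07, 0.998, -0.001], [0.003, -0.001, -1.0]]
contact_force: [-1.4, 0.6, -0.6]
opening: 0.0085
```

```bash
python3 - <<'E'
from h import *
s=r.snapshot('scene'); np.save('sp_s.npy',s,allow_pickle=True)
from held import held
held(['sp_s'],'w',0,-.099)
cv2.imwrite('pics/c8.png',cv2.resize(s['img'][155:245,245:335],(600,600),interpolation=cv2.INTER_CUBIC)[...,::-1])
E
python3 go.py .5495 .036 .165 86.35
```

```text
sp_s 287 x,z,pitch,y,yaw in tool-aligned frame [-0.0028 -0.1035  0.0019  0.002   0.0041] resid 0.0005729698342944872
t 17.3 pos [0.5509 0.0321 0.1971] F [ 0.6 -0.6 -0.8] open 0.0086 q [-0.07  0.27  1.63 -0.    1.24 -1.57] 
row [0.0084 0.0191 0.1606] [-0.0002 -0.0002 -0.0019]
```

View pics/c8.png

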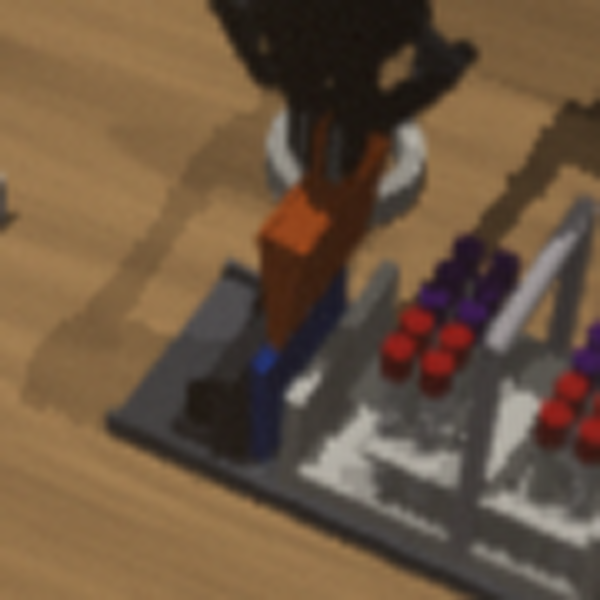

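The wedge tip is just above the slot, with the spacer at (265,400). It's about 4 mm short towards the rack, so I'll correct that and go down carefully, feeling for early contact with the spacer's tab.

Call:
step_arm --pt "0 0.02 0 0 0 -0.002" --pt "0 0.02 0.04 0 0 -0.002" --pt "0 0.02 0.08 0 0 -0.002" --pt "0 0.02 0.11 0 0 -0.002" --pt "0 0.02 0.11 0 0 -0.002"

```text
t: 17.72
eef_pos: [0.5499, 0.0374, 0.1735]
tcp_rot: [[-0.998, 0.062, -0.003], [0.062, 0.998, 0.0], [0.003, -0.0, -1.0]]
contact_force: [-0.5, 1.3, -1.4]
opening: 0.0083
```

Call:
step_arm --pt "0 0 0.01 0 0 0" --pt "0 0 0.02 0 0 0" --pt "0 0 0.03 0 0 0"

```text
t: 17.97
eef_pos: [0.5514, 0.0374, 0.1693]
tcp_rot: [[-0.998, 0.062, 0.001], [0.062, 0.998, 0.0], [-0.001, 0.0, -1.0]]
contact_force: [0.7, -0.3, -0.5]
opening: 0.0088
```

Call:
step_arm --pt "0 0 0.01 0 0 0" --pt "0 0 0.02 0 0 0" --pt "0 0 0.02 0 0 0"

```text
t: 18.22
eef_pos: [0.5509, 0.0374, 0.1649]
tcp_rot: [[-0.998, 0.062, -0.001], [0.062, 0.998, 0.0], [0.001, 0.0, -1.0]]
contact_force: [0.5, 1.0, -1.0]
opening: 0.0085
```

Call:
step_arm --pt "0 0 0.007 0 0 0" --pt "0 0 0.014 0 0 0" --pt "0 0 0.015 0 0 0"

```text
t: 18.47
eef_pos: [0.5511, 0.0374, 0.1621]
tcp_rot: [[-0.998, 0.062, -0.0], [0.062, 0.998, 0.0], [0.0, 0.0, -1.0]]
contact_force: [0.3, 0.0, -1.1]
opening: 0.0087
```

Call:
step_arm --pt "0 0 0.007 0 0 0" --pt "0 0 0.014 0 0 0" --pt "0 0 0.015 0 0 0"

```text
t: 18.72
eef_pos: [0.551, 0.0374, 0.159]
tcp_rot: [[-0.998, 0.062, -0.0], [0.062, 0.998, 0.0], [0.0, 0.0, -1.0]]
contact_force: [-0.5, 0.3, -1.6]
opening: 0.0082
```

Call:
step_arm --pt "0 0 0.007 0 0 0" --pt "0 0 0.014 0 0 0" --pt "0 0 0.015 0 0 0"

```text
t: 18.97
eef_pos: [0.5512, 0.0375, 0.1562]
tcp_rot: [[-0.998, 0.062, 0.0], [0.062, 0.998, 0.0], [-0.0, 0.0, -1.0]]
contact_force: [0.2, 0.8, -1.0]
opening: 0.0084
```

Call:
step_arm --pt "0 0 0.007 0 0 0" --pt "0 0 0.01 0 0 0" --pt "0 0 0.01 0 0 0"

```text
t: 19.22
eef_pos: [0.5512, 0.0373, 0.1542]
tcp_rot: [[-0.998, 0.062, 0.0], [0.062, 0.998, -0.0], [-0.0, -0.0, -1.0]]
contact_force: [-0.3, 0.5, -2.2]
opening: 0.0084
```

```bash
python3 chk.py; python3 go.py .5495 .036 .145 86.35
```

```text
28 spacer x,y,yaw,z,lean in tray [ 0.0003 -0.0079 -0.0489  0.0081 -0.087 ]
t 19.27 pos [0.5512 0.0373 0.1542] F [ 0.7  0.3 -2.4] open 0.0087 q [-0.06  0.31  1.7  -0.    1.14 -1.57] 
row [ 0.0081 -0.007   0.0461] [-0.      0.      0.0007]
```

View pics/c6.png

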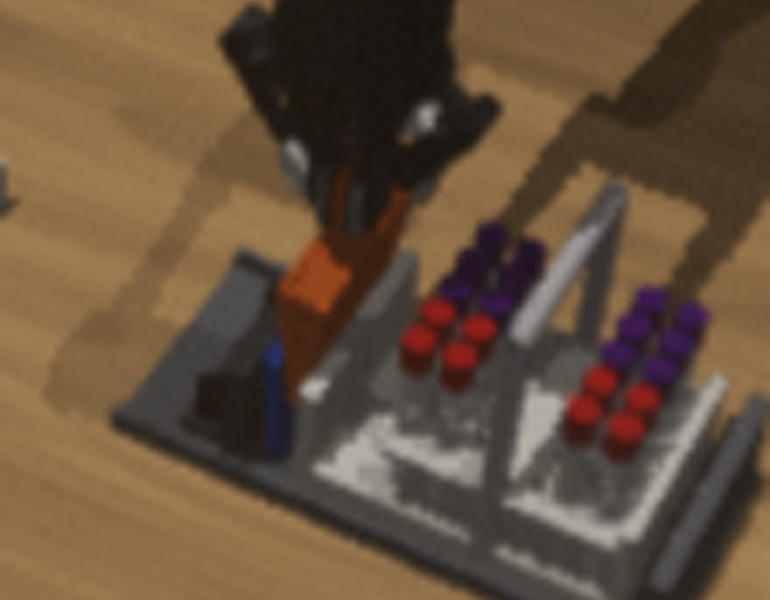

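The wedge tip is in the slot at (300,400), with the spacer upright at (275,400) and no force yet. Continue down.

Call:
step_arm --pt "0 0 0.007 0 0 0" --pt "0 0 0.014 0 0 0" --pt "0 0 0.015 0 0 0"

```text
t: 19.52
eef_pos: [0.5512, 0.0371, 0.1512]
tcp_rot: [[-0.998, 0.061, 0.0], [0.061, 0.998, -0.001], [-0.0, -0.001, -1.0]]
contact_force: [0.2, -1.1, 1.2]
opening: 0.0082
```

Call:
step_arm --pt "0 0 0.007 0 0 0" --pt "0 0 0.014 0 0 0" --pt "0 0 0.015 0 0 0"

```text
t: 19.77
eef_pos: [0.5513, 0.0369, 0.1483]
tcp_rot: [[-0.998, 0.061, 0.0], [0.061, 0.998, -0.001], [-0.0, -0.001, -1.0]]
contact_force: [0.5, -2.3, 1.4]
opening: 0.0083
```

Call:
step_arm --pt "0 0 0.007 0 0 0" --pt "0 0 0.014 0 0 0" --pt "0 0 0.015 0 0 0"

```text
t: 20.02
eef_pos: [0.5513, 0.0367, 0.1454]
tcp_rot: [[-0.998, 0.061, 0.0], [0.061, 0.998, -0.001], [-0.001, -0.001, -1.0]]
contact_force: [0.1, -4.1, 3.9]
opening: 0.0082
```

Call:
step_arm --pt "0 -0.005 0.005 0 0 0" --pt "0 -0.005 0.01 0 0 0" --pt "0 -0.005 0.01 0 0 0"

```text
t: 20.27
eef_pos: [0.5513, 0.0363, 0.1434]
tcp_rot: [[-0.998, 0.062, 0.001], [0.062, 0.998, -0.0], [-0.001, 0.0, -1.0]]
contact_force: [-1.1, -3.6, 2.2]
opening: 0.0083
```

Call:
step_arm --pt "0 0 0.007 0 0 0" --pt "0 0 0.014 0 0 0" --pt "0 0 0.015 0 0 0"

```text
t: 20.52
eef_pos: [0.5516, 0.0362, 0.1428]
tcp_rot: [[-0.998, 0.061, 0.002], [0.061, 0.998, -0.0], [-0.002, -0.0, -1.0]]
contact_force: [-3.4, -4.7, 16.9]
opening: 0.0085
```

Call:
step_arm --pt "0 0 0.007 0 0 0" --pt "0 0 0.014 0 0 0" --pt "0 0 0.015 0 0 0"

```text
t: 20.77
eef_pos: [0.5518, 0.0362, 0.1424]
tcp_rot: [[-0.998, 0.061, 0.004], [0.061, 0.998, -0.001], [-0.004, -0.0, -1.0]]
contact_force: [-7.4, -3.0, 30.9]
opening: 0.0086
```

The wedge jams at tip z ≈ 42 mm, about 33 mm below the top edges, so w ≈ 14.7, which fits the measured gap. I'll press to a firm load and cut the sideways push.

Call:
step_arm --pt "0.005 -0.002 0.007 0 0 0" --pt "0.005 -0.002 0.014 0 0 0" --pt "0.005 -0.002 0.018 0 0 0" --pt "0.005 -0.002 0.018 0 0 0" --grip_force 110

```text
t: 21.1
eef_pos: [0.5519, 0.0361, 0.1421]
tcp_rot: [[-0.998, 0.061, 0.008], [0.061, 0.998, -0.0], [-0.008, 0.0, -1.0]]
contact_force: [-9.3, -2.4, 46.8]
opening: 0.0082
```

Call:
step_arm --pt "0 0 0 0 0 0" --pt "0 0 0 0 0 0" --pt "0 0 0 0 0 0" --pt "0 0 0 0 0 0" --pt "0 0 0 0 0 0" --pt "0 0 0 0 0 0"

```text
t: 21.6
eef_pos: [0.5519, 0.0361, 0.1421]
tcp_rot: [[-0.998, 0.061, 0.008], [0.061, 0.998, -0.0], [-0.008, 0.0, -1.0]]
contact_force: [-9.1, -2.1, 47.2]
opening: 0.0082
```

```bash
python3 - <<'E'
from fit import *
import held
s=r.snapshot('scene'); np.save('now.npy',s,allow_pickle=True); np.save('sp_s.npy',s,allow_pickle=True)
held.held(['sp_s'],'w',0,-.099)
P=cloud(s).reshape(-1,3); P=P[~np.isnan(P[:,0])]; L=loc(P,.551,.0333,-.0464)
for nm,lo,hi in(('rackface',.008,.03),('rackend',.14,.185)):
    E=L[(L[:,2]>.07)&(L[:,2]<.08)&(L[:,1]>lo)&(L[:,1]<hi)&(abs(L[:,0])<.052)]
    print(nm,len(E),np.percentile(E[:,1],[2,50,98])*1e3)
cv2.imwrite('pics/c9.png',cv2.resize(s['img'][150:250,235:345],(770,700),interpolation=cv2.INTER_CUBIC)[80:680,:,::-1])
E
python3 go.py .5513 .0362 .1424 86.35
```

```text
sp_s 208 x,z,pitch,y,yaw in tool-aligned frame [-0.0032 -0.1023  0.0175  0.0018 -0.0151] resid 0.0007391904026134433
rackface 91 [10.9674 18.432  23.1381]
rackend 101 [144.9098 177.9665 183.8527]
t 21.65 pos [0.5519 0.0361 0.1421] F [-8.8 -3.7 46.9] open 0.0081 q [-0.06  0.32  1.72  0.    1.1  -1.57] 
row [ 0.0032  0.0001 -0.0016] [0.0001 0.0026 0.0007]
```

View pics/c9.png

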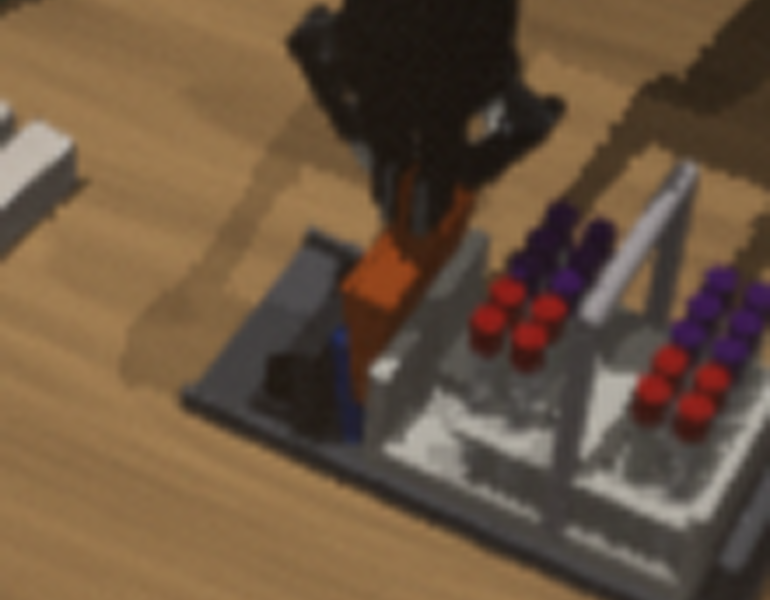

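The spacer's visible end, (340,330) to (352,435), looks slightly tilted. I'll measure its lean before handing in.

```bash
cat > lean.py <<'E'
from fit import *
def lean(nm,s):
    P=cloud(s).reshape(-1,3); im=s['img'].reshape(-1,3).astype(int)
    # visible blue end face pixels, intersected with plane of tray x=+45 (robust to depth noise)
    L=loc(P,.5495,.0415,-.0638)
    k=(im[:,2]>im[:,0]+12)&(im[:,2]>im[:,1]+8)&(abs(L[:,0]-.045)<.012)&(L[:,1]>-.06)&(L[:,1]<.02)&(L[:,2]>.0)&(L[:,2]<.1)
    idx=np.where(k)[0]; uv=np.c_[idx%512,idx//512]
    p=cv2.undistortPoints(uv.astype(float).reshape(-1,1,2),K(s),np.array(s['D'])).reshape(-1,2)
    d=np.c_[p,np.ones(len(p))]@np.array(s['rotation']).T; o=np.array(s['position'])
    n=np.array([np.cos(-.0638),np.sin(-.0638),0]); t=(.045-(o-[.5495,.0415,0])@n)/(d@n)
    Q=loc(o+d*t[:,None],.5495,.0415,-.0638)
    print(nm,len(Q))
    ys=[];zs=[]
    for z in np.arange(.01,.08,.01):
        q=Q[(Q[:,2]>=z)&(Q[:,2]<z+.01)]
        if len(q)>1: ys.append(q[:,1].mean());zs.append(z+.005);print('  z',int(z*1e3+5),'n',len(q),'y',np.round([q[:,1].min()*1e3,q[:,1].mean()*1e3,q[:,1].max()*1e3],1))
    print('  slope dy/dz',np.polyfit(zs,ys,1)[0])
if __name__=='__main__':
    lean('now',np.load('now.npy',allow_pickle=True).item())
E
python3 lean.py
```

```text
now 24
  z 15 n 4 y [-9.4 -7.5 -5.5]
  z 25 n 4 y [-10.  -8.  -6.]
  z 35 n 3 y [-10.5  -9.1  -6.5]
  z 45 n 2 y [-14.7 -14.5 -14.4]
  z 55 n 2 y [-15.1 -15.  -14.9]
  z 65 n 2 y [-15.6 -15.5 -15.4]
  z 74 n 4 y [-19.9 -17.9 -15.8]
  z 85 n 2 y [-16.5 -16.4 -16.3]
  slope dy/dz -0.15713737188751417
```

The spacer has been tilted about 8°. The wedge's thick upper part, 90 wide, pushes on the spacer's tab above the plate. I'll mend it in three steps:
- park the wedge in its holder
- restand the spacer about 13 mm towards its tab end, against the lip side
- drive the wedge about 11 mm the other way, so its body misses the tab

Call:
step_arm --pt "0 0 -0.05 0 0 0" --pt "0 0 -0.15 0 0 0" --pt "0 0 -0.3 0 0 0" --pt "0 0 -0.45 0 0 0" --pt "0 0 -0.6 0 0 0" --pt "0 0 -0.6 0 0 0" --pt "0 0 -0.6 0 0 0"

```text
t: 22.23
eef_pos: [0.5507, 0.0372, 0.2547]
tcp_rot: [[-0.998, 0.061, 0.003], [0.061, 0.998, 0.002], [-0.003, 0.002, -1.0]]
contact_force: [0.1, 0.1, -0.9]
opening: 0.0081
```

```bash
python3 - <<'E'
from h import *; import held
s=r.snapshot('scene'); np.save('sp_s.npy',s,allow_pickle=True)
held.held(['sp_s'],'w',0,-.099)
from lean import lean; lean('after lift',s)
E
python3 go.py .5469 -.2211 .25 79.8
```

```text
sp_s 324 x,z,pitch,y,yaw in tool-aligned frame [-0.0001 -0.1006 -0.001   0.0023 -0.0038] resid 0.0005761741742474251
after lift 53
  z 15 n 4 y [-9.4 -7.5 -5.5]
  z 25 n 4 y [-10.  -8.  -6.]
  z 35 n 4 y [-10.5  -7.5  -2.8]
  z 45 n 7 y [-14.7  -8.1  -3.1]
  z 55 n 8 y [-15.1  -9.4  -3.7]
  z 65 n 9 y [-15.6  -9.7  -4.2]
  z 74 n 9 y [-19.9 -11.5  -4.7]
  z 85 n 8 y [-16.5 -11.   -5.3]
  slope dy/dz -0.05969325842544517
t 22.28 pos [0.5495 0.037  0.253 ] F [-0.9  0.7 -1.4] open 0.008 q [-0.06  0.24  1.54  0.    1.37 -1.57] 
row [-0.0659 -1.289   0.0124] [ 0.0005 -0.0004  0.0371]
```

Call:
step_arm --pt "-0.05 -0.2 0 0 0 0.01" --pt "-0.05 -0.4 0 0 0 0.02" --pt "-0.05 -0.6 0 0 0 0.037" --pt "-0.05 -0.8 0 0 0 0.037" --pt "-0.05 -1 0 0 0 0.037" --pt "-0.05 -1 0 0 0 0.037" --pt "-0.05 -1 0 0 0 0.037"

```text
t: 22.87
eef_pos: [0.5465, -0.1654, 0.2508]
tcp_rot: [[-0.983, 0.181, -0.004], [0.181, 0.983, 0.003], [0.005, 0.002, -1.0]]
contact_force: [-0.1, 1.4, -1.8]
opening: 0.0079
```

```bash
python3 go.py .5472 -.2215 .16 79.8
```

```text
t 22.87 pos [ 0.5465 -0.1654  0.2508] F [-0.1  1.4 -1.8] open 0.0079 q [-0.42  0.27  1.5   0.    1.38 -1.81] 
row [-0.0565 -0.2763  0.453 ] [ 0.0008 -0.0016 -0.0013]
```

Call:
step_arm --pt "-0.055 -0.15 0 0 0 0" --pt "-0.055 -0.276 0.0 0 0 0" --pt "-0.055 -0.276 0.1 0 0 0" --pt "-0.055 -0.276 0.25 0 0 0" --pt "-0.055 -0.276 0.3 0 0 0" --pt "-0.055 -0.276 0.3 0 0 0" --pt "-0.055 -0.276 0.3 0 0 0"

```text
t: 23.45
eef_pos: [0.5486, -0.2189, 0.1928]
tcp_rot: [[-0.984, 0.176, -0.002], [0.176, 0.984, 0.002], [0.002, 0.002, -1.0]]
contact_force: [0.3, -0.1, -0.2]
opening: 0.0081
```

```bash
python3 go.py .5472 -.2215 .115 79.8
```

```text
t 23.45 pos [ 0.5486 -0.2189  0.1928] F [ 0.3 -0.1 -0.2] open 0.0081 q [-0.5   0.33  1.55  0.    1.26 -1.89] 
row [ 0.0034 -0.0147  0.3889] [ 0.0005 -0.0008  0.0005]
```

Call:
step_arm --pt "0.003 -0.014 0.03 0 0 0" --pt "0.003 -0.014 0.12 0 0 0" --pt "0.003 -0.014 0.2 0 0 0" --pt "0.003 -0.014 0.28 0 0 0" --pt "0.003 -0.014 0.33 0 0 0" --pt "0.003 -0.014 0.37 0 0 0" --pt "0.003 -0.014 0.38 0 0 0"

```text
t: 24.03
eef_pos: [0.5479, -0.2221, 0.1173]
tcp_rot: [[-0.984, 0.177, 0.0], [0.177, 0.984, 0.002], [0.0, 0.002, -1.0]]
contact_force: [0.7, 3.8, 1.4]
opening: 0.0081
```

Call:
step_arm --pt "0 0 0.015 0 0 0" --pt "0 0 0.03 0 0 0" --pt "0 0 0.03 0 0 0"

```text
t: 24.28
eef_pos: [0.5485, -0.2218, 0.1122]
tcp_rot: [[-0.984, 0.177, 0.002], [0.178, 0.984, 0.002], [-0.001, 0.003, -1.0]]
contact_force: [1.3, 4.8, -1.2]
opening: 0.0084
```

Call:
step_arm --pt "0 0.003 0.01 0 0 0" --pt "0 0.003 0.013 0 0 0" --pt "0 0.003 0.013 0 0 0"

```text
t: 24.53
eef_pos: [0.5487, -0.2216, 0.1113]
tcp_rot: [[-0.984, 0.177, 0.003], [0.177, 0.984, 0.001], [-0.003, 0.001, -1.0]]
contact_force: [-1.2, 6.1, 7.5]
opening: 0.0081
```

Call:
step_arm --pt "0 0 0 0 0 0" --pt "0 0 0 0 0 0" --pt "0 0 0 0 0 0" --pt "0 0 0 0 0 0" --claw 0.3

```text
t: 24.87
eef_pos: [0.548, -0.2232, 0.1093]
tcp_rot: [[-0.984, 0.177, 0.001], [0.177, 0.984, -0.001], [-0.001, -0.001, -1.0]]
contact_force: [0.5, 0.6, 0.2]
opening: 0.0301
```

Call:
step_arm --pt "0 0 -0.05 0 0 0" --pt "0 0 -0.2 0 0 0" --pt "0 0 -0.4 0 0 0" --pt "0 0 -0.6 0 0 0" --pt "0 0 -0.7 0 0 0" --pt "0 0 -0.7 0 0 0"

```text
t: 25.37
eef_pos: [0.5506, -0.2243, 0.2561]
tcp_rot: [[-0.984, 0.177, 0.011], [0.177, 0.984, -0.006], [-0.012, -0.004, -1.0]]
contact_force: [0.7, -0.1, 0.5]
opening: 0.0298
```

```bash
cat > sp.py <<'E'
from fit import *
s=r.snapshot('scene'); np.save('now.npy',s,allow_pickle=True)
P=cloud(s).reshape(-1,3); im=s['img'].reshape(-1,3).astype(int)
L=loc(P,.5495,.0415,-.0638)
k=(im[:,2]>im[:,0]+8)&(abs(L[:,0])<.075)&(L[:,1]>-.05)&(L[:,1]<.02)&(L[:,2]>.01)&(L[:,2]<.125); L=L[k]
from scipy.spatial.transform import Rotation as Ro
def f(p):
    Q=Ro.from_euler('zyx',[p[2],p[5],p[4]]).inv().apply(L-[p[0],p[1],p[3]])
    return np.minimum(np.abs(box(Q,(0,0,.035),(.045,.005,.035))),np.abs(box(Q,(-.034,0,.091),(.01,.005,.021))))
for l0 in (.0,.14):
    b=least_squares(f,[0,-.012,0,.005,l0,0],loss='soft_l1',f_scale=.002,x_scale=.01)
    print(len(L),round(b.cost,6),'spacer x,y,yaw,z,lean(+ = top to plate),pitch',b.x)
# wedge back in holder?
H=P[~np.isnan(P[:,0])]; M=loc(H,.5372,-.2648,-.1792); q=M[(abs(M[:,0])<.012)&(abs(M[:,1]-.048)<.012)&(M[:,2]>.105)&(M[:,2]<.14)]
print('wedge tab top pts',len(q),np.median(q,0) if len(q) else '')
E
python3 sp.py; python3 go.py .5144 .0275 .24 86.35
```

```text
222 0.000147 spacer x,y,yaw,z,lean(+ = top to plate),pitch [ 0.0007 -0.0067  0.0022  0.0072  0.1332 -0.0076]
222 0.000147 spacer x,y,yaw,z,lean(+ = top to plate),pitch [ 0.0007 -0.0067  0.0022  0.0072  0.1332 -0.0076]
wedge tab top pts 34 [0.0032 0.0524 0.1204]
t 25.42 pos [ 0.5493 -0.2235  0.253 ] F [-0.8 -0.6 -0.5] open 0.0302 q [-0.5   0.3   1.46 -0.    1.38 -1.9 ] 
row [0.3942 1.2046 0.0588] [-0.001   0.0022 -0.0364]
```

Call:
step_arm --pt "0.2 0.2 0 0 0 0" --pt "0.2 0.4 0 0 0 0" --pt "0.2 0.6 0 0 0 -0.01" --pt "0.2 0.8 0 0 0 -0.02" --pt "0.2 1 0 0 0 -0.036" --pt "0.2 1 0 0 0 -0.036" --pt "0.2 1 0 0 0 -0.036"

```text
t: 26.0
eef_pos: [0.5432, -0.0161, 0.2479]
tcp_rot: [[-0.998, 0.061, -0.003], [0.061, 0.998, 0.001], [0.003, 0.0, -1.0]]
contact_force: [0.3, -0.5, -0.1]
opening: 0.03
```

```bash
python3 go.py .5144 .0275 .18 86.35
```

```text
t 26.0 pos [ 0.5432 -0.0161  0.2479] F [ 0.3 -0.5 -0.1] open 0.03 q [-0.16  0.23  1.57  0.    1.35 -1.67] 
row [0.1559 0.2089 0.3399] [ 0.0002 -0.0008  0.001 ]
```

Call:
step_arm --pt "0.156 0.209 0.1 0 0 0.001" --pt "0.156 0.209 0.2 0 0 0.001" --pt "0.156 0.209 0.3 0 0 0.001" --pt "0.156 0.209 0.33 0 0 0.001" --pt "0.156 0.209 0.33 0 0 0.001" --pt "0.156 0.209 0.33 0 0 0.001"

```text
t: 26.5
eef_pos: [0.516, 0.0238, 0.1832]
tcp_rot: [[-0.998, 0.07, -0.0], [0.07, 0.998, -0.001], [0.0, -0.001, -1.0]]
contact_force: [0.3, 1.1, 0.4]
opening: 0.03
```

```bash
python3 go.py .5144 .0275 .1 86.35
```

```text
t 26.5 pos [0.516  0.0238 0.1832] F [0.3 1.1 0.4] open 0.03 q [-0.09  0.23  1.73 -0.    1.18 -1.59] 
row [0.009  0.0181 0.4158] [-0.0002 -0.     -0.0019]
```

Call:
step_arm --pt "0.008 0.018 0.05 0 0 -0.002" --pt "0.008 0.018 0.15 0 0 -0.002" --pt "0.008 0.018 0.25 0 0 -0.002" --pt "0.008 0.018 0.33 0 0 -0.002" --pt "0.008 0.018 0.4 0 0 -0.002" --pt "0.008 0.018 0.4 0 0 -0.002"

```text
t: 27.0
eef_pos: [0.5128, 0.0286, 0.101]
tcp_rot: [[-0.998, 0.062, -0.004], [0.062, 0.998, 0.0], [0.004, 0.0, -1.0]]
contact_force: [-0.8, 0.5, -0.2]
opening: 0.0296
```

Call:
step_arm --pt "0 0 0 0 0 0" --pt "0 0 0 0 0 0" --pt "0 0 0 0 0 0" --pt "0 0 0 0 0 0" --pt "0 0 0 0 0 0" --pt "0 0 0 0 0 0" --claw 1 --grip_force 50

```text
t: 27.5
eef_pos: [0.5143, 0.0288, 0.1036]
tcp_rot: [[-0.998, 0.062, 0.001], [0.062, 0.998, 0.0], [-0.001, 0.0, -1.0]]
contact_force: [-0.5, 0.1, -1.2]
opening: 0.0092
```

Call:
step_arm --pt "0 0.01 -0.03 0 0 0" --pt "0 0.02 -0.08 0 0 0" --pt "0 0.02 -0.12 0 0 0" --pt "0 0.02 -0.12 0 0 0"

```text
t: 27.83
eef_pos: [0.516, 0.033, 0.1295]
tcp_rot: [[-0.998, 0.061, 0.005], [0.061, 0.998, -0.0], [-0.005, 0.0, -1.0]]
contact_force: [0.9, -0.6, -0.4]
opening: 0.0092
```

```bash
python3 - <<'E'
from h import *; import held
s=r.snapshot('scene'); np.save('sp_s.npy',s,allow_pickle=True)
held.held(['sp_s'],'s',-1,-.095)
E
python3 sp.py; python3 go.py .5144 .030 .115 86.35
```

```text
sp_s 191 x,z,pitch,y,yaw in tool-aligned frame [ 0.0335 -0.0964  0.02    0.0014  0.0057] resid 0.0007626842341881684
187 0.000293 spacer x,y,yaw,z,lean(+ = top to plate),pitch [ 0.0002 -0.0104  0.0049  0.0313 -0.0195  0.0053]
187 0.000293 spacer x,y,yaw,z,lean(+ = top to plate),pitch [ 0.0002 -0.0104  0.0049  0.0313 -0.0195  0.0053]
wedge tab top pts 34 [0.0039 0.0516 0.1193]
t 27.93 pos [0.5148 0.0329 0.128 ] F [-0.3  0.3 -0.1] open 0.0091 q [-0.07  0.28  1.81  0.    1.05 -1.58] 
row [ 0.0015 -0.0146  0.0649] [0.     0.0006 0.0007]
```

Call:
step_arm --pt "0.02 0 0 0 0 0" --pt "0.04 0 0 0 0 0" --pt "0.063 0 0.03 0 0 0" --pt "0.063 0 0.08 0 0 0" --pt "0.063 0 0.115 0 0 0" --pt "0.063 0 0.115 0 0 0" --pt "0.063 0 0.115 0 0 0"

```text
t: 28.52
eef_pos: [0.5014, 0.0336, 0.1032]
tcp_rot: [[-0.998, 0.062, -0.001], [0.062, 0.998, 0.0], [0.001, 0.0, -1.0]]
contact_force: [-0.7, 0.3, -0.6]
opening: 0.0091
```

Call:
step_arm --pt "0 -0.01 0 0 0 0" --pt "0 -0.02 0 0 0 0" --pt "0 -0.027 0 0 0 0" --pt "0 -0.027 0 0 0 0"

```text
t: 28.85
eef_pos: [0.5014, 0.0279, 0.1039]
tcp_rot: [[-0.998, 0.062, -0.0], [0.062, 0.998, -0.0], [0.0, -0.0, -1.0]]
contact_force: [-0.5, -0.9, -0.5]
opening: 0.009
```

Call:
step_arm --pt "0 -0.005 0 0 0 0" --pt "0 -0.008 0 0 0 0" --pt "0 -0.008 0 0 0 0"

```text
t: 29.1
eef_pos: [0.5013, 0.0269, 0.104]
tcp_rot: [[-0.998, 0.062, 0.0], [0.062, 0.998, 0.001], [-0.0, 0.001, -1.0]]
contact_force: [0.3, 0.6, -0.8]
opening: 0.009
```

Call:
step_arm --pt "0 -0.003 0 0 0 0" --pt "0 -0.005 0 0 0 0" --pt "0 -0.005 0 0 0 0"

```text
t: 29.35
eef_pos: [0.5013, 0.0268, 0.104]
tcp_rot: [[-0.998, 0.062, 0.0], [0.062, 0.998, 0.002], [-0.0, 0.002, -1.0]]
contact_force: [1.0, 5.6, -1.8]
opening: 0.0095
```

Call:
step_arm --pt "0 0.003 0.007 0 0 0" --pt "0 0.003 0.014 0 0 0" --pt "0 0.003 0.02 0 0 0"

```text
t: 29.6
eef_pos: [0.5015, 0.0269, 0.1031]
tcp_rot: [[-0.998, 0.062, 0.001], [0.062, 0.998, 0.001], [-0.001, 0.001, -1.0]]
contact_force: [-7.4, 4.8, 31.8]
opening: 0.0092
```

Call:
step_arm --pt "0 0 0.005 0 0 0" --pt "0 0 0.005 0 0 0"

```text
t: 29.77
eef_pos: [0.5015, 0.0269, 0.1031]
tcp_rot: [[-0.998, 0.062, 0.002], [0.062, 0.998, 0.001], [-0.002, 0.001, -1.0]]
contact_force: [-7.5, 4.9, 27.5]
opening: 0.009
```

Call:
step_arm --pt "0 0 -0.018 0 0 0" --pt "0 0 -0.018 0 0 0"

```text
t: 29.93
eef_pos: [0.5017, 0.0268, 0.1039]
tcp_rot: [[-0.998, 0.062, 0.002], [0.062, 0.998, 0.001], [-0.002, 0.001, -1.0]]
contact_force: [-0.2, 4.4, 1.7]
opening: 0.0092
```

Call:
step_arm --pt "0 0 0 0 0 0" --pt "0 0 0 0 0 0" --pt "0 0 0 0 0 0" --pt "0 0 0 0 0 0" --claw 0.5

```text
t: 30.27
eef_pos: [0.5012, 0.0257, 0.1022]
tcp_rot: [[-0.998, 0.061, -0.001], [0.061, 0.998, -0.001], [0.001, -0.001, -1.0]]
contact_force: [-0.2, -0.1, -0.2]
opening: 0.0217
```

Call:
step_arm --pt "0 0 -0.05 0 0 0" --pt "0 0 -0.15 0 0 0" --pt "0 0 -0.3 0 0 0" --pt "0 0 -0.5 0 0 0" --pt "0 0 -0.7 0 0 0" --pt "0 0 -0.7 0 0 0" --pt "0 0 -0.7 0 0 0"

```text
t: 30.85
eef_pos: [0.5029, 0.0259, 0.2459]
tcp_rot: [[-0.998, 0.062, 0.007], [0.062, 0.998, -0.001], [-0.007, -0.0, -1.0]]
contact_force: [-0.1, -1.0, -0.5]
opening: 0.0213
```

```bash
python3 sp.py; python3 go.py .548 -.2225 .24 79.8
```

```text
191 0.000113 spacer x,y,yaw,z,lean(+ = top to plate),pitch [-0.0115 -0.0153 -0.0039  0.0064 -0.0105 -0.0077]
191 0.000113 spacer x,y,yaw,z,lean(+ = top to plate),pitch [-0.0115 -0.0153 -0.0044  0.0064 -0.0108 -0.0082]
wedge tab top pts 30 [0.0022 0.0517 0.1214]
t 30.9 pos [0.5015 0.026  0.2437] F [-0.7 -0.1 -0.3] open 0.0211 q [-0.09  0.17  1.66 -0.    1.32 -1.6 ] 
row [-0.3088 -1.226   0.0197] [-0.      0.0007  0.037 ]
```

The spacer is upright again: x −11.5 mm, lean 0.6°, against the plate. Back to the wedge.

Call:
step_arm --pt "-0.1 -0.3 0 0 0 0.037" --pt "-0.16 -0.6 0 0 0 0.037" --pt "-0.16 -1 0 0 0 0.037" --pt "-0.16 -1 0 0 0 0.037" --pt "-0.16 -1 0 0 0 0.037" --pt "-0.16 -1 0 0 0 0.037" --pt "-0.16 -1 0 0 0 0.037" --claw 0.3

```text
t: 31.48
eef_pos: [0.5198, -0.1769, 0.2404]
tcp_rot: [[-0.984, 0.181, -0.004], [0.181, 0.984, 0.002], [0.004, 0.001, -1.0]]
contact_force: [0.4, 1.0, 0.1]
opening: 0.0297
```

```bash
python3 go.py .548 -.2225 .19 79.8
```

```text
t 31.48 pos [ 0.5198 -0.1769  0.2404] F [0.4 1.  0.1] open 0.0297 q [-0.45  0.24  1.56  0.    1.34 -1.84] 
row [-0.1813 -0.1992  0.251 ] [ 0.0004 -0.0014 -0.0012]
```

Call:
step_arm --pt "-0.18 -0.2 0 0 0 0" --pt "-0.18 -0.2 0.1 0 0 0" --pt "-0.18 -0.2 0.2 0 0 0" --pt "-0.18 -0.2 0.25 0 0 0" --pt "-0.18 -0.2 0.25 0 0 0" --pt "-0.18 -0.2 0.25 0 0 0"

```text
t: 31.98
eef_pos: [0.5486, -0.2194, 0.1919]
tcp_rot: [[-0.984, 0.176, -0.002], [0.176, 0.984, 0.002], [0.003, 0.001, -1.0]]
contact_force: [-0.3, -0.0, 0.1]
opening: 0.0298
```

```bash
python3 go.py .548 -.2225 .109 79.8
```

```text
t 31.98 pos [ 0.5486 -0.2194  0.1919] F [-0.3 -0.   0.1] open 0.0298 q [-0.5   0.33  1.55  0.    1.26 -1.89] 
row [-0.0011 -0.0163  0.4144] [ 0.0004 -0.0008  0.0005]
```

Call:
step_arm --pt "0 -0.016 0.1 0 0 0" --pt "0 -0.016 0.2 0 0 0" --pt "0 -0.016 0.3 0 0 0" --pt "0 -0.016 0.38 0 0 0" --pt "0 -0.016 0.41 0 0 0" --pt "0 -0.016 0.41 0 0 0"

```text
t: 32.48
eef_pos: [0.5483, -0.2233, 0.1104]
tcp_rot: [[-0.984, 0.176, -0.001], [0.176, 0.984, 0.001], [0.001, 0.001, -1.0]]
contact_force: [-0.4, -0.3, 0.2]
opening: 0.0299
```

Call:
step_arm --pt "0 0 0 0 0 0" --pt "0 0 0 0 0 0" --pt "0 0 0 0 0 0" --pt "0 0 0 0 0 0" --pt "0 0 0 0 0 0" --pt "0 0 0 0 0 0" --claw 1 --grip_force 100

```text
t: 32.98
eef_pos: [0.5499, -0.2226, 0.1125]
tcp_rot: [[-0.984, 0.178, 0.003], [0.178, 0.984, 0.002], [-0.003, 0.003, -1.0]]
contact_force: [1.2, 6.3, 3.8]
opening: 0.0083
```

Call:
step_arm --pt "0 0 -0.05 0 0 0" --pt "0 0 -0.15 0 0 0" --pt "0 0 -0.3 0 0 0" --pt "0 0 -0.45 0 0 0" --pt "0 0 -0.6 0 0 0" --pt "0 0 -0.7 0 0 0" --pt "0 0 -0.7 0 0 0"

```text
t: 33.57
eef_pos: [0.551, -0.2264, 0.2574]
tcp_rot: [[-0.984, 0.177, 0.01], [0.177, 0.984, -0.007], [-0.011, -0.005, -1.0]]
contact_force: [0.7, -0.9, -0.7]
opening: 0.0079
```

```bash
python3 - <<'E'
from h import *; import held
s=r.snapshot('scene'); np.save('sp_s.npy',s,allow_pickle=True)
held.held(['sp_s'],'w',0,-.099)
E
python3 go.py .5615 .0365 .24 86.35
```

```text
sp_s 445 x,z,pitch,y,yaw in tool-aligned frame [-0.0018 -0.1003 -0.0014  0.0018  0.0003] resid 0.0008233114494331367
t 33.62 pos [ 0.5499 -0.2256  0.2545] F [-0.7 -0.4 -1. ] open 0.0081 q [-0.51  0.3   1.45 -0.    1.38 -1.9 ] 
row [0.1756 1.3005 0.0663] [-0.0013  0.0022 -0.0364]
```

Call:
step_arm --pt "0.08 0.2 0 0 0 0" --pt "0.08 0.4 0 0 0 0" --pt "0.08 0.6 0 0 0 0" --pt "0.08 0.8 0 0 0 0" --pt "0.08 1 0 0 0 -0.03" --pt "0.08 1 0 0 0 -0.036" --pt "0.08 1 0 0 0 -0.036"

```text
t: 34.2
eef_pos: [0.5676, -0.0226, 0.2493]
tcp_rot: [[-0.998, 0.06, -0.003], [0.06, 0.998, -0.0], [0.003, -0.001, -1.0]]
contact_force: [-0.1, -1.4, -1.6]
opening: 0.0081
```

```bash
python3 go.py .561 .036 .195 86.35
```

```text
t 34.2 pos [ 0.5676 -0.0226  0.2493] F [-0.1 -1.4 -1.6] open 0.0081 q [-0.16  0.26  1.51 -0.    1.37 -1.67] 
row [0.0498 0.2909 0.2715] [-0.0002 -0.0008  0.001 ]
```

Call:
step_arm --pt "0.05 0.3 0 0 0 0.001" --pt "0.05 0.3 0.1 0 0 0.001" --pt "0.05 0.3 0.2 0 0 0.001" --pt "0.05 0.3 0.26 0 0 0.001" --pt "0.05 0.3 0.26 0 0 0.001" --pt "0.05 0.3 0.26 0 0 0.001" --pt "0.05 0.3 0.26 0 0 0.001"

```text
t: 34.78
eef_pos: [0.5627, 0.0347, 0.1991]
tcp_rot: [[-0.998, 0.07, 0.001], [0.07, 0.998, -0.001], [-0.001, -0.0, -1.0]]
contact_force: [-0.4, 0.4, -0.5]
opening: 0.0079
```

```bash
python3 go.py .561 .0358 .165 86.35
```

```text
t 34.78 pos [0.5627 0.0347 0.1991] F [-0.4  0.4 -0.5] open 0.0079 q [-0.06  0.29  1.61 -0.    1.25 -1.56] 
row [0.0091 0.0049 0.1706] [-0.0001  0.0003 -0.0019]
```

Call:
step_arm --pt "0.005 0.005 0.03 0 0 -0.002" --pt "0.005 0.005 0.08 0 0 -0.002" --pt "0.005 0.005 0.13 0 0 -0.002" --pt "0.005 0.005 0.17 0 0 -0.002" --pt "0.005 0.005 0.17 0 0 -0.002"

```text
t: 35.2
eef_pos: [0.5598, 0.037, 0.1623]
tcp_rot: [[-0.998, 0.062, -0.004], [0.062, 0.998, 0.0], [0.004, -0.0, -1.0]]
contact_force: [0.4, -0.3, -1.1]
opening: 0.0082
```

Call:
step_arm --pt "0 0 0.015 0 0 0" --pt "0 0 0.03 0 0 0" --pt "0 0 0.04 0 0 0" --pt "0 0 0.04 0 0 0"

```text
t: 35.53
eef_pos: [0.5615, 0.0366, 0.1565]
tcp_rot: [[-0.998, 0.061, 0.0], [0.061, 0.998, -0.001], [-0.0, -0.001, -1.0]]
contact_force: [0.4, -2.6, -2.3]
opening: 0.0082
```

Call:
step_arm --pt "0 0 0.01 0 0 0" --pt "0 0 0.02 0 0 0" --pt "0 0 0.03 0 0 0" --pt "0 0 0.03 0 0 0"

```text
t: 35.87
eef_pos: [0.5617, 0.0362, 0.1508]
tcp_rot: [[-0.998, 0.061, 0.001], [0.061, 0.998, -0.002], [-0.001, -0.002, -1.0]]
contact_force: [-0.1, -4.4, 0.1]
opening: 0.0082
```

Call:
step_arm --pt "0 -0.008 0 0 0 0" --pt "0 -0.008 0.01 0 0 0" --pt "0 -0.008 0.02 0 0 0" --pt "0 -0.008 0.02 0 0 0"

```text
t: 36.2
eef_pos: [0.5612, 0.0353, 0.1463]
tcp_rot: [[-0.998, 0.062, -0.0], [0.062, 0.998, -0.0], [0.0, -0.0, -1.0]]
contact_force: [0.3, -3.9, -1.0]
opening: 0.0078
```

Call:
step_arm --pt "0 0 0.007 0 0 0" --pt "0 0 0.014 0 0 0" --pt "0 0 0.02 0 0 0" --pt "0 0 0.02 0 0 0"

```text
t: 36.53
eef_pos: [0.5615, 0.0352, 0.1441]
tcp_rot: [[-0.998, 0.062, 0.001], [0.062, 0.998, -0.001], [-0.001, -0.0, -1.0]]
contact_force: [-2.7, -3.5, 7.9]
opening: 0.0081
```

Call:
step_arm --pt "0 0 0.007 0 0 0" --pt "0 0 0.014 0 0 0" --pt "0 0 0.014 0 0 0"

```text
t: 36.78
eef_pos: [0.5618, 0.0352, 0.1435]
tcp_rot: [[-0.998, 0.061, 0.003], [0.061, 0.998, -0.001], [-0.003, -0.001, -1.0]]
contact_force: [-3.8, -4.9, 19.1]
opening: 0.0085
```

Call:
step_arm --pt "0.002 0 0.01 0 0 0" --pt "0.004 0 0.02 0 0 0" --pt "0.004 0 0.03 0 0 0" --pt "0.004 0 0.03 0 0 0"

```text
t: 37.12
eef_pos: [0.5624, 0.0351, 0.1424]
tcp_rot: [[-0.998, 0.061, 0.008], [0.061, 0.998, -0.001], [-0.008, -0.001, -1.0]]
contact_force: [-8.5, -3.9, 43.6]
opening: 0.0081
```

Call:
step_arm --pt "0 0 0 0 0 0" --pt "0 0 0 0 0 0" --pt "0 0 0 0 0 0" --pt "0 0 0 0 0 0" --pt "0 0 0 0 0 0" --pt "0 0 0 0 0 0"

```text
t: 37.62
eef_pos: [0.5624, 0.0352, 0.1424]
tcp_rot: [[-0.998, 0.061, 0.009], [0.061, 0.998, -0.001], [-0.009, -0.001, -1.0]]
contact_force: [-8.4, -3.1, 44.6]
opening: 0.0083
```

```bash
python3 sp.py
python3 - <<'E'
from h import *; import held
s=np.load('now.npy',allow_pickle=True).item(); np.save('sp_s.npy',s,allow_pickle=True)
held.held(['sp_s'],'w',0,-.1)
from fit import loc
P=cloud(s).reshape(-1,3); P=P[~np.isnan(P[:,0])]; L=loc(P,.551,.0333,-.0464)
for nm,lo,hi in(('rackend',.155,.185),('stop',.184,.215)):
    E=L[(L[:,2]>.058)&(L[:,2]<.08)&(L[:,1]>lo)&(L[:,1]<hi)&(abs(L[:,0])<.052)]
    print(nm,len(E),np.percentile(E[:,1],[2,50,98])*1e3)
a=cv2.resize(s['img'][165:245,235:345],(770,560),interpolation=cv2.INTER_CUBIC)
cv2.imwrite('pics/c10.png',a[...,::-1])
E
python3 go.py .561 .0352 .1435 86.35
```

```text
0 0.0 spacer x,y,yaw,z,lean(+ = top to plate),pitch [ 0.    -0.012  0.     0.005  0.     0.   ]
0 0.0 spacer x,y,yaw,z,lean(+ = top to plate),pitch [ 0.    -0.012  0.     0.005  0.14   0.   ]
wedge tab top pts 0 
sp_s 219 x,z,pitch,y,yaw in tool-aligned frame [-0.0064 -0.1029  0.0421  0.0021  0.0018] resid 0.0007274267331089795
rackend 161 [156.7736 175.8603 184.133 ]
stop 130 [184.473  198.3119 205.4819]
t 37.67 pos [0.5624 0.0352 0.1424] F [-8.1 -3.2 43. ] open 0.0084 q [-0.06  0.33  1.7  -0.    1.11 -1.57] 
row [ 0.007  -0.0003 -0.0057] [-0.0002  0.0027  0.0007]
```

Run:
```python
from fit import *
import held
t=r.snapshot('top'); np.save('nowt.npy',t,allow_pickle=True)
for nm in('now','nowt'):
    s=np.load(nm+'.npy',allow_pickle=True).item(); P=cloud(s).reshape(-1,3); im=s['img'].reshape(-1,3).astype(int)
    L=loc(P,.5495,.0415,-.0638)
    k=(im[:,2]>im[:,0]+3)&(im[:,2]>im[:,1]+2)&(abs(L[:,0])<.075)&(L[:,1]>-.06)&(L[:,1]<.02)&(L[:,2]>.0)&(L[:,2]<.125)
    print(nm,'bluish',k.sum())
    for a,c in list(zip(np.round(L[k]*1e3),im[k]))[:30]: print(a.astype(int),c,end='; ')
    print()
    o=(im[:,0]>im[:,2]+35)&(abs(L[:,0])<.075)&(L[:,1]>-.03)&(L[:,1]<.03)&(L[:,2]>.1)&(L[:,2]<.13)
    E=L[o]; 
    for x in np.arange(-.05,.07,.01):
        q=E[(E[:,0]>=x)&(E[:,0]<x+.01)]
        if len(q): print('x',int(x*1e3),len(q),'zmed/max',np.round(np.percentile(q[:,2],[50,95])*1e3,1),'y',np.round(np.percentile(q[:,1],[5,95])*1e3,1))
```

```text
now bluish 0

x -40 2 zmed/max [105.7 109. ] y [7.9 8.4]
x -30 6 zmed/max [113.3 116.5] y [1.6 9. ]
x -19 7 zmed/max [111.7 116.9] y [4.4 8.6]
x -9 6 zmed/max [113.2 115.5] y [5.2 8.5]
x 0 5 zmed/max [113.4 115. ] y [3.2 8.9]
x 10 17 zmed/max [114.1 117.6] y [-14.5   8.8]
x 20 26 zmed/max [114.3 125.7] y [-14.6   9.1]
x 30 24 zmed/max [112.7 116.7] y [-14.7   8.4]
x 40 19 zmed/max [113.  114.6] y [-15.3   8.1]
x 50 29 zmed/max [110. 115.] y [-13.5   8.7]
nowt bluish 51
[  0 -19  78] [17 23 44]; [ -4 -20  86] [25 27 48]; [  8 -58   8] [63 62 67]; [ -7 -19  74] [29 32 52]; [  4 -54  12] [57 58 61]; [-10 -20  73] [28 31 54]; [-14 -16  69] [41 30 45]; [-14 -20  71] [34 39 57]; [-18 -17  75] [41 32 58]; [-18 -21  77] [35 40 59]; [-21 -17  71] [44 48 88]; [-21 -21  70] [44 53 83]; [-25 -17  71] [ 41  58 109]; [-25 -21  77] [ 56  66 104]; [-34 -16 118] [63 44 68]; [-30 -18  83] [ 44  61 113]; [-28 -21  70] [ 58  68 103]; [-20 -56  17] [68 67 72]; [-36 -16 106] [48 40 65]; [-33 -18  75] [35 52 97]; [-32 -22  75] [57 63 86]; [-23 -57  15] [68 69 72]; [-41 -17 112] [32 35 62]; [-40 -20 114] [25 40 74]; [-45 -14 121] [30 28 44]; [-45 -17 119] [23 31 58]; [-44 -21 114] [22 31 59]; [-49 -14 120] [26 33 54]; [-48 -17 111] [13 30 59]; [-48 -21 120] [23 33 56]; 
x -40 17 zmed/max [111.7 118.6] y [-12.4   5.1]
x -30 14 zmed/max [115.7 119.1] y [-13.    6.4]
x -19 20 zmed/max [113.  117.7] y [-14.3   7.4]
x -9 3 zmed/max [112.1 114. ] y [-13.5  -6.9]
```

Top-camera depth shows the spacer's body and tab in line: body y about −19, tab about −17.5. An 8° lean would put the tab near −24, so it's upright. The wedge top is level along its length at about 113 mm. The rack end hasn't moved, and the down-force holds at about 43 N. Handing in.

```bash
python3 -c "
from rig import r
o=r.observe();print(o['t'],o['contact_force'],o['opening']);print(r.sign_off())"
```

```text
37.7167 [-8.58459629 -3.46433931 43.64094725] 0.008400413639042727
the job is handed in; nothing more can be done
None
```

I handed the job in at 37.7 s. The rack is home, one spacer stands against the end plate, and the gripped wedge is jammed and pressed down with about 44 N.

- **Rack:** I pulled it by its handle about 16 mm until it met a hard stop at 22 N. The final images show it still there.
- **Spacer:** the gap measured about 24.5 mm, so one spacer was needed. The other was left in its holder.
- **Wedge:** it jams with its tip about 42 mm above the table. That is about 37 mm clear of the tray floor and matches a remaining gap of about 14.7 mm.

**Correction made:** on the first try the wedge's wide body pushed on the spacer's tab and tilted the spacer about 8°. I put the wedge back in its holder and restood the spacer about 12 mm towards its tab end. I then drove the wedge in about 11 mm the other way, so it misses the tab. Both now stand off-centre along the gap.

**Final checks:**
- **Spacer lean:** the spacer was hidden from the scene camera at the end, so I judged it upright from coarse top-camera depth only. I could not confirm it by eye because the picture limit was reached.
- **Wedge tilt:** one fit of the partly hidden wedge gave a 2.4° tilt, while its top-surface heights looked level.
- **Side force:** a side force of about 9 N remained on the tool.

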